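Free the drilled bracket from the jig and load it in the drill vice

ROBOT

A 6-joint arm with a two-finger parallel gripper is mounted at the origin on the work surface. World frame = base frame: x ahead of the robot, y to its left, z up, the work surface at z = 0. Lengths are in m, angles in degrees, forces in N, time in s.
With the tool pointing down it reaches from about 0.275 to 0.725 m from the base axis. Payload 15.9 kg.
Tool frame: the origin (TCP) lies at the very end of the fingers, on their centre line; the grasp point (between the pads) lies 19 mm behind it; z points along the fingers, y is the direction in which the jaws open and shut (so a half turn about z gives the same grasp; the last joint's range is limited). The gripper opens to 85 mm and grips with 20 to 120 N. Pads are 22 mm wide; open, the fingers measure 114 mm over their backs; the gripper's body (76 mm by 85 mm) begins 54 mm behind the grasp point. The pads swing forward as they close: fully open they stand 13 mm farther back than shut.
Start: joints at [72.651, 12.198, -1.971, 75.831, 0, 90], TCP at [0.149, 0.477, 0.196] pointing down, gripper open.
Joint ranges: [-170.91, 170.91], [-42.67, 98.43], [-65.05, 77.54], [-120.47, 116.71], [-90, 82.35], [-180, 180]. Speed limits (degrees/s): [108.29, 108.29, 136.94, 147.25, 180, 180].

INTERFACE

Orientations are given as a 3x3 rotation matrix whose columns are the frame's x, y, z axes.
In Python, from station import env gives the robot as it stands.
- The arm moves only by the tool play_rows, never from a script. Its argument "motion" is a list of rows, each a list of 5 numbers: the closure, from -1 (fully open) to 1 (shut), then the shift along the tool's x, y, z in mm, then the turn about the tool's z in rad. In form: [[claw, x, y, z, turn], ...]. A call has 1 to 8 rows; each row shifts and turns the commanded pose from where the row before left it, along the tool's axes as they then stand; what a row does not reach is not made up. A row lasts 1/8 s, in which the tool goes at most 62.5 mm and 10.7 degrees, less where a joint would pass 70% of its speed; a pose out of reach is approached as far as the arm can. A call with a gripper value outside its range is refused whole. The fingers move at their own pace and stop on an object; the grip force is fixed at half the most. Time passes only in rows, so rows that do not move let the fingers close. It gives the time, the measured TCP pose, the force and the opening at its end, in the units of the state.
- env.read_state(): the state, without advancing time (a new reading comes with each control period).
- env.snapshot(name): name is "side" or "top" or "wrist"; returns (picture, depth): 384x512x3 uint8, red, green, blue; 384x512 float32, m along the optical axis (not along the pixel's ray), 0 where there is no reading.
- env.camera_info(name): a dict with "mtx" (3x3 intrinsics, pixels), "xyz" and "rotation" of the camera in the world; the wrist camera has in their place "mount" (4x4, takes a point from camera to tool coordinates, whose origin is the TCP and whose axes are the flange's). Camera axes: x right, y down, z forward; pixel columns grow to the right and rows downward; lengths in m; the calibration is good to about 2 mm. A picture is of the moment at which its call begins: read the wrist's pose just before it. camera_info takes no time and is no camera call.
- env.hand_in(): hands the job in, once; it reports no verdict.
Trained networks look in the newest picture that a camera, given by its name, has taken for a name from the list of things; names that differ only in an ending like _2 or _b are one class to them, and where a whole thing is asked for, a point or a joint stands for the part that bears it (a point fixed in the world has none). Each returns a list of dicts, best first, with "conf" (0 to 1); they miss things now and then, are a little off and sometimes report something else, mostly with a low value. They report only what shows in the picture. A call takes as long as a camera call. They do not tell look-alikes from the thing itself.
- env.spot_in(name, camera): "at" ([column, row] in pixels, amid what is visible of it).
- env.trace(name, camera): "mask" (384x512 bool, what is visible of it) and "at" ([column, row] in pixels, amid what is visible of it).
The state is a dict: "time_s": time; "joint_pos": joint angles; "joint_vel": joint speeds; "joint_torque": joint torques, N m; "tool_pos": TCP position; "eef_rot": TCP orientation; "ft_force": force on the tool from outside, world axes, zero at the start; "wrist_torque": the same for the moment, N m; "gripper_width": finger opening in m.
Only numpy, scipy, OpenCV 4.12 (cv2) and the standard library are available. Lean on these libraries where they do the work, as an engineer would, in place of code of your own. Each camera call takes 0.05 s, during which the arm holds its last target.

TASK

The drilled bracket is still in the jig: pull it by its nose straight out from under the hood, and if it will not come, turn the locking knob on the hood anticlockwise to its stop and try again. Once its whole length is clear of the hood, let go of it on the runway, take it again by the upright web, and lay it upright and flat on the bed of the open drill vice, lengthwise between the jaws and about centred along them (either way round). Do not drop or tip it, and leave the spanner, the steel block and the hammer where they lie.

Things in the scene. Friction and masses are not known exactly. Their poses are not given: they have to be found in the camera images.
- jig: Steel drill jig fixed to the bench. Origin on the bench; x towards its closed rear, z up; its open front looks to -x. A base plate 124 mm wide (y), 20 mm high, x -22 to 72 mm, carries a hood: roof 74 mm wide, x -18 to 72 mm, underside 70 and top 75 mm above the bench, two 6 mm high brass bushings at its front edge; inner side walls at y = +-27 mm, rear wall at x = 64 mm.
- jig_mouth (a point): Middle of the hood's open front edge, on the runway's top (jig x = -18 mm, 20 mm above the bench), axes as the jig. The steel runway, 36 mm wide and 20 mm high, sticks out 134 mm forward (to -x) from here, nothing beside it, and goes on level under the hood.
- knob_grip (a point): Grip point of the round black locking knob on the hood, on its vertical axis, 17.5 mm above the roof (jig x = 30 mm). Knob 44 mm in diameter, top 30.5 mm above the roof. A hidden catch under it may or may not hold the bracket (held: it stops dead after 2 to 4 mm). Anticlockwise from above frees it: full range 1.4 rad, stop to stop, stiff (0.25 N m), stays where left; starts anywhere.
- bracket_center (a point): Centre of the loose aluminium bracket (0.2 to 0.45 kg), half-way up, 23 mm above its underside. x along it to the tail. Foot 130 mm long (x -70 to +60 mm from here), 50 wide, 16 thick. Here stands its web: 30 mm long in x, 14 thick in y, 30 high above the foot. Low boss (8 x 14 mm, 14 high) at the tail. It starts in the jig, parallel to it, under the hood; only the front 52 mm (nose) sticks out.
- bracket_nose (a point): Middle of the bracket's nose, half-way up the foot (8 mm above its underside), 47 mm ahead of bracket_center, 23 mm behind the foot's front end; axes as bracket_center. Here the foot can be pinched across its 50 mm width; it overhangs the runway by 7 mm on each side.
- vice: Low grey drill-press vice, fixed on the bench. Origin on the bench under the middle of its open jaws; x along its screw (the screw and handle point to -x, reaching x = -139 mm), y along the jaws, z up. Body 190 mm long (x +-95), 90 mm wide.
- vice_seat (a point): Middle of the flat steel bed between the vice's jaws, 30 mm above the bench, axes as the vice. The jaws are 64 mm apart (faces at x = +-32 mm), 104 mm long in y, and stand 15 mm above the bed. The jaws do not move. The bed is 90 mm long in y.
- block: Bystander: dark steel block 110 x 45 x 45 mm, origin under its centre.
- wrench: Bystander: steel spanner 170 mm long, lying flat; origin about its middle.
- hammer: Bystander: hammer 260 mm long lying flat; origin about its middle.
There are look-alikes about, which are no part of the job. Leave any green or yellow look-alike of the part that bears bracket_center alone.

How it is judged (in metres and radians):
On the way, in this order (a step that is already met when the one before it is completed fails the run):
1. the bracket stands on the runway with its whole length out from under the hood, let go of (x of bracket_center in the frame of jig between -0.15 and -0.079 m and z of bracket_center in the frame of jig between 0.038 and 0.047 m and y of bracket_center in the frame of jig between -0.03 and 0.03 m and angle between bracket_center's own z axis and vertical below 0.1 rad and contact force between the fingers and bracket below 0.1 N), for 0.2 s.
2. the bracket is lifted off the runway, held by its web (not by the foot) (height (world z) of bracket_center above 0.075 m and contact force between the fingers and bracket above 1 N and distance between the grasp point and bracket_center below 0.035 m), for 0.1 s.
At the end, for the whole second after the job is handed in: The bracket lies upright on the vice's bed, released and at rest: its centre 18 to 28 mm above the bed (23 when seated), within 15 mm of the middle across the jaws and 30 mm along them, its length parallel to the jaws within 0.2 rad either way round, tilt under 0.08 rad (z of bracket_center in the frame of vice_seat between 0.018 and 0.028 m and x of bracket_center in the frame of vice_seat between -0.015 and 0.015 m and y of bracket_center in the frame of vice_seat between -0.03 and 0.03 m and angle between the x axis of bracket_center and the y axis of vice_seat, either way round below 0.2 rad and angle between bracket_center's own z axis and vertical below 0.08 rad and linear speed of bracket below 0.02 m/s); the robot touches nothing.
It fails at once if the bracket is dropped: it moves faster than 0.5 m/s with no finger holding it (linear speed of bracket above 0.5 m/s and contact force between the fingers and bracket below 0.1 N).
It fails at once if the bracket is tipped by more than 0.6 rad (angle between bracket_center's own z axis and vertical above 0.6 rad).
It fails at once if the spanner, the steel block or the hammer is pushed more than 30 mm (distance of any of block, wrench, hammer from where it was at the start of the episode above 0.03 m).
It also fails if it takes over 72 s, if anything falls off the work surface, if the arm or the gripper's body presses on something with over 40 N, if the wrist force passes 120 N, or if a joint passes its speed limit or range.

## Working session

There is one attempt and no reset: what is moved stays moved. The work goes in short steps, Python scripts to look and compute and a tool call to move; the robot and the scene stay as the last step left them, time stands still between calls to the robot, and variables do not carry over. Pictures are saved under pics/ and viewed, and the job is handed in when it is done.

Besides the shell and the picture viewer there is one more tool, called by a JSON object that holds its "name" and its "arguments", one argument or row to a line. play_rows: Moves the arm, as the interface text tells. Its arguments: {"type":"object","properties":{"motion":{"type":"array","items":{"type":"array","items":{"type":"number"}}}},"required":["motion"]}

```bash
ls; mkdir -p pics; python3 - <<'E'
from station import env
import cv2
s=env.read_state();print({k:s[k] for k in('time_s','tool_pos','eef_rot','gripper_width','ft_force')})
for c in('side','top','wrist'):
    p,d=env.snapshot(c);cv2.imwrite(f'pics/{c}0.png',cv2.cvtColor(p,cv2.COLOR_RGB2BGR))
    print(c,env.camera_info(c))
E
```

```text
pics
{'time_s': 0.0, 'tool_pos': array([0.14898275, 0.47688104, 0.19540182]), 'eef_rot': array([[-9.54514422e-01,  2.98164563e-01, -3.33939045e-04],
       [ 2.98164750e-01,  9.54513784e-01, -1.10402397e-03],
       [-1.04314033e-05, -1.15337565e-03, -9.99999335e-01]]), 'gripper_width': 0.08545214107879479, 'ft_force': array([-0.28861856, -0.28957764, -0.39084092])}
side {'mtx': array([[452.0252303 ,   0.        , 250.98089212],
       [  0.        , 452.0252303 , 192.63406238],
       [  0.        ,   0.        ,   1.        ]]), 'xyz': array([-0.03291807, -0.82251106,  0.8260769 ]), 'rotation': array([[ 0.82970811, -0.3015503 ,  0.46973595],
       [-0.55793181, -0.47397376,  0.68122021],
       [ 0.01722036, -0.82729456, -0.56150438]])}
top {'mtx': array([[396.59838326,   0.        , 256.12063433],
       [  0.        , 396.59838326, 187.05635602],
       [  0.        ,   0.        ,   1.        ]]), 'xyz': array([0.44513943, 0.085912  , 1.18080858]), 'rotation': array([[-0.02770655, -0.99389346,  0.10680884],
       [-0.99948271,  0.02579878, -0.01920239],
       [ 0.01632959, -0.10728562, -0.99409413]])}
wrist {'mtx': array([[342.18322017,   0.        , 253.91966979],
       [  0.        , 342.18322017, 196.61364962],
       [  0.        ,   0.        ,   1.        ]]), 'mount': array([[ 4.57702745e-04, -9.56692064e-01, -2.91101504e-01,
         7.40860953e-02],
       [ 9.99999833e-01,  3.34793669e-04,  4.72028554e-04,
        -1.25055529e-03],
       [-3.54127031e-04, -2.91101672e-01,  9.56692057e-01,
        -1.76514891e-01],
       [ 0.00000000e+00,  0.00000000e+00,  0.00000000e+00,
         1.00000000e+00]])}
```

View pics/top0.png

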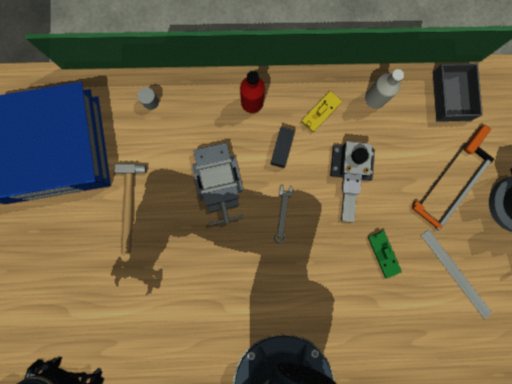

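View pics/side0.png

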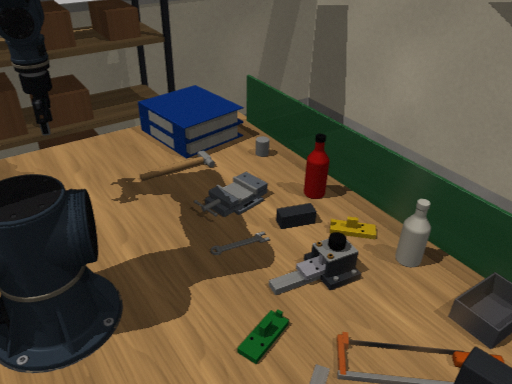

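View pics/wrist0.png

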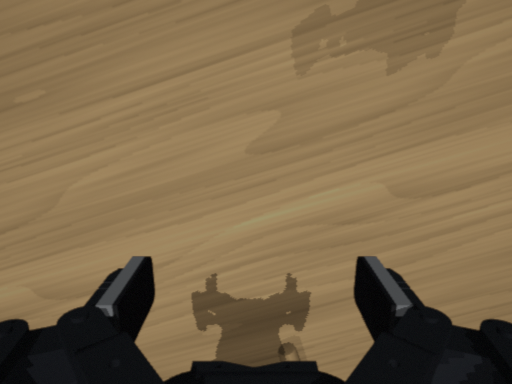

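Top view: the bracket to use is in the jig (nose around 350,190 on the runway around 348,210). Look-alikes are yellow (322,110) and green (385,253). The vice is at (218,180), the spanner at (284,215), the block at (283,147) and the hammer at (128,205). I'll measure next.

```bash
cat > h.py <<'E'
from station import env
import numpy as np, cv2
np.set_printoptions(precision=4,suppress=True)
def cam(c):
    i=env.camera_info(c)
    if c!='wrist': return i['mtx'],i['rotation'],i['xyz']
    s=env.read_state();M=i['mount'];R=s['eef_rot']
    return i['mtx'],R@M[:3,:3],R@M[:3,3]+s['tool_pos']
def cloud(K,R,t,d):
    v,u=np.mgrid[:d.shape[0],:d.shape[1]]
    P=np.stack([(u-K[0,2])/K[0,0]*d,(v-K[1,2])/K[1,1]*d,d],-1)
    return P@R.T+t
def proj(K,R,t,p):
    q=(np.asarray(p)-t)@R; return q[...,:2]/q[...,2:]*[K[0,0],K[1,1]]+[K[0,2],K[1,2]]
def save(n,p): cv2.imwrite('pics/'+n,cv2.cvtColor(p,cv2.COLOR_RGB2BGR))
def rect(P): # min area rect of xy pts
    r=cv2.minAreaRect((P[:,:2]*1000).astype(np.float32)); return r
E
python3 - <<'E'
from h import *
out={}
for c in('top','side'):
    K,R,t=cam(c);p,d=env.snapshot(c);P=cloud(K,R,t,d)
    np.savez(f'{c}.npz',p=p,d=d,P=P)
    for n in('jig','bracket_center','bracket_nose','knob_grip','vice','vice_seat','jig_mouth','hammer','block','wrench'):
        for r in env.trace(n,c)[:3]:
            m=r['mask'];Q=P[m&(d>0)]
            print(c,n,round(r['conf'],2),np.round(r['at']),m.sum(),np.median(Q,0), 'z',np.percentile(Q[:,2],[5,95]), [np.round(x,1) for x in rect(Q)])
            out[f'{c}_{n}_{round(r["conf"],2)}']=m
    crop=p[120:250,180:400] if c=='top' else p[160:320,180:400]
    save(f'{c}crop.png',cv2.resize(crop,None,fx=3.5,fy=3.5,interpolation=cv2.INTER_CUBIC))
E
```

```text
top jig 0.95 [349. 164.] 1812 [ 0.6233 -0.209   0.0402] z [0.011  0.1044] [array([ 581.8, -224.8]), array([130.8, 244.5]), np.float64(87.9)]
top bracket_center 0.74 [349. 182.] 402 [ 0.5708 -0.2151  0.0344] z [0.0149 0.0395] [array([ 570.1, -221.3]), array([61.5, 60.1]), np.float64(82.7)]
top bracket_center 0.67 [318. 110.] 726 [ 0.7908 -0.1379  0.015 ] z [0.0097 0.0436] [array([ 796.3, -141.8]), array([ 50.2, 131.7]), np.float64(45.0)]
top bracket_center 0.62 [387. 258.] 844 [ 0.3633 -0.3042  0.0149] z [0.0047 0.0434] [array([ 361.8, -311.6]), array([134.3,  58. ]), np.float64(20.9)]
top bracket_nose 0.95 [318. 109.] 703 [ 0.7915 -0.1391  0.0151] z [0.0104 0.0437] [array([ 797. , -142.5]), array([ 50.1, 131.9]), np.float64(45.1)]
top bracket_nose 0.8 [381. 255.] 785 [ 0.3634 -0.304   0.015 ] z [0.01   0.0437] [array([ 362.6, -307.3]), array([129.4,  50. ]), np.float64(20.3)]
top bracket_nose 0.62 [350. 183.] 369 [ 0.5702 -0.2144  0.0344] z [0.0188 0.0383] [array([ 569.9, -220.7]), array([61.7, 56.4]), np.float64(80.7)]
top knob_grip 0.62 [353. 165.] 1771 [ 0.6242 -0.2087  0.0468] z 
[... 2844 characters left out ...]
h 0.96 [333. 265.] 2462 [ 0.6122 -0.2426  0.0283] z [0.0032 0.1032] [array([ 623.1, -219.4]), array([318.1, 167. ]), np.float64(15.3)]
side hammer 0.59 [176. 165.] 589 [0.5251 0.4338 0.0189] z [0.006  0.0255] [array([519.4, 458.2]), array([100.4, 261. ]), np.float64(79.8)]
side block 0.57 [294. 214.] 762 [ 0.6726 -0.027   0.0383] z [0.0058 0.0455] [array([689.1,   8.4]), array([104.1, 110.9]), np.float64(74.6)]
side wrench 0.94 [235. 246.] 385 [ 0.4753 -0.0135  0.0047] z [-0.0012  0.0083] [array([485.3, -11.7]), array([ 42.6, 165.6]), np.float64(79.6)]
side wrench 0.26 [312. 266.] 454 [ 0.5713 -0.2228  0.0345] z [0.0247 0.0478] [array([ 574.7, -217.7]), array([53.4, 68.5]), np.float64(83.4)]
```

View pics/topcrop.png

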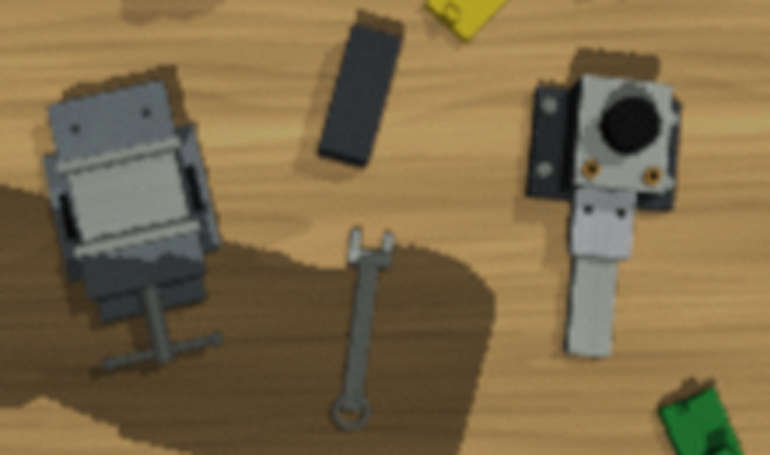

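View pics/sidecrop.png

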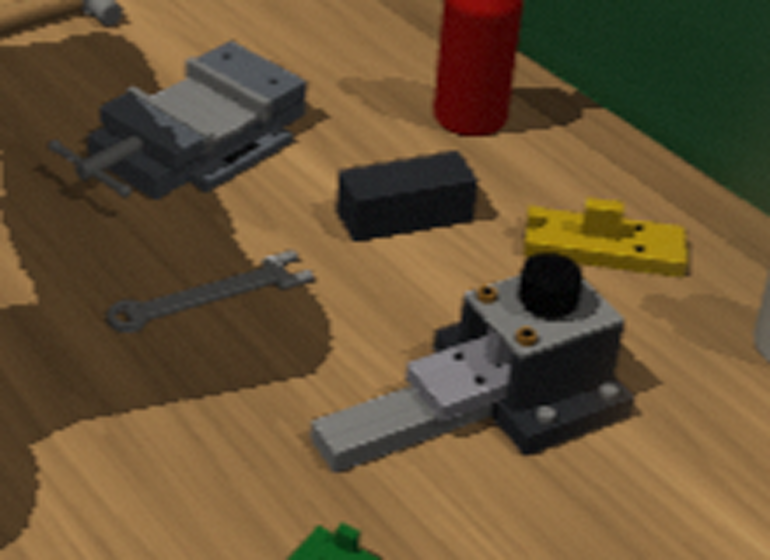

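```bash
python3 - <<'E'
from h import *
for c in('top','side'):
    P=np.load(f'{c}.npz')['P'];x,y,z=P[...,0],P[...,1],P[...,2]
    J=(abs(x-.6)<.2)&(abs(y+.2)<.13)
    for n,m in dict(runway_top=J&(x<.53)&(abs(z-.02)<.004),foot=J&(x<.59)&(abs(z-.036)<.0045)&(abs(y+.217)<.05),roof=J&(abs(z-.075)<.004),bush=J&(abs(z-.081)<.002),knob=J&(z>.100),
       base=J&(abs(z-.02)<.004)&(x>.58)).items():
        Q=P[m]; 
        if len(Q)>5: print(c,n,len(Q),np.median(Q,0),[np.round(v,1) for v in rect(Q)])
    V=(abs(x-.6)<.12)&(abs(y-.175)<.1)
    for n,m in dict(bed=V&(abs(z-.030)<.003),jaws=V&(abs(z-.045)<.003)).items():
        Q=P[m]; print(c,n,len(Q),np.median(Q,0),[np.round(v,1) for v in rect(Q)])
E
```

```text
top runway_top 285 [ 0.4918 -0.2115  0.0186] [array([ 456.4, -238.9]), array([168.,  73.]), np.float64(36.9)]
top foot 260 [ 0.5666 -0.2174  0.0349] [array([ 567.9, -222.1]), array([62. , 51.9]), np.float64(82.7)]
top roof 508 [ 0.6315 -0.2203  0.0741] [array([ 639. , -227.7]), array([74.8, 90.9]), np.float64(82.3)]
top bush 35 [ 0.6078 -0.2401  0.0801] [array([ 614.4, -224.5]), array([63.1, 27.2]), np.float64(82.2)]
top knob 193 [ 0.6417 -0.2271  0.1042] [array([ 641.4, -227.9]), array([41.1, 43. ]), np.float64(42.7)]
top base 439 [ 0.6509 -0.1775  0.0188] [array([ 681.2, -185.9]), array([274.6, 144.1]), np.float64(43.0)]
top bed 560 [0.5986 0.174  0.0296] [array([581.7, 174.1]), array([226. ,  93.4]), np.float64(13.8)]
top jaws 859 [0.6373 0.18   0.044 ] [array([592.7, 175.5]), array([198.2, 103.1]), np.float64(12.1)]
side runway_top 355 [ 0.487  -0.2119  0.0187] [array([ 452.7, -240.8]), array([178.1,  70.2]), np.float64(37.0)]
side foot 283 [ 0.5661 -0.2184  0.0348] [array([ 566.1, -221.8]), array([64.1, 52.5]), np.float64(84.9)]
side roof 442 [ 0.6231 -0.2408  0.0738] [array([ 637.8, -225.7]), array([79.6, 92.8]), np.float64(83.5)]
side bush 39 [ 0.6073 -0.24    0.0808] [array([ 610.1, -229.8]), array([43.4, 68.7]), np.float64(33.5)]
side knob 177 [ 0.64   -0.2278  0.1041] [array([ 641. , -225.6]), array([48.4, 41.8]), np.float64(47.9)]
side base 423 [ 0.6308 -0.2667  0.0187] [array([ 689.9, -203.6]), array([224.4, 219.6]), np.float64(89.9)]
side bed 321 [0.6016 0.1667 0.0294] [array([579. , 174.2]), array([218., 104.]), np.float64(10.2)]
side jaws 404 [0.63   0.1771 0.0434] [array([605.9, 179.6]), array([169.1, 104.7]), np.float64(12.7)]
```

Crops agree: the grey-silver bracket nose is under the hood of the real jig, about (0.567, -0.217), foot top 35 mm. The jig's x axis points about -7.5° in the world. I'll move to hover near it.

{"name": "play_rows", "arguments": {
  "motion": [
    [-1, 0, 0, 0, -0.172],
    [-1, -28.6, -39.8, 0, 0],
    [-1, -28.6, -39.8, 0, 0],
    [-1, -28.6, -39.8, 0, 0],
    [-1, -28.6, -39.8, 0, 0],
    [-1, -28.6, -39.8, 0, 0],
    [-1, -28.6, -39.8, 0, 0],
    [-1, -28.6, -39.8, 0, 0]
  ]
}}

```text
time_s: 2.25
tool_pos: [0.3118, 0.1735, 0.1961]
eef_rot: [[-0.991, 0.13, 0.001], [0.13, 0.991, 0.0], [-0.001, 0.0, -1.0]]
ft_force: [1.2, 1.0, -0.6]
gripper_width: 0.0855
```

{"name": "play_rows", "arguments": {
  "motion": [
    [-1, -28.6, -39.8, 0, 0],
    [-1, -28.6, -39.8, 0, 0],
    [-1, -28.6, -39.8, 0, 0],
    [-1, -28.6, -39.8, 0, 0],
    [-1, -28.6, -39.8, 0, 0],
    [-1, -28.6, -39.8, 0, 0],
    [-1, -28.6, -39.8, 0, 0],
    [-1, -28.6, -39.8, 0, 0]
  ]
}}

```text
time_s: 3.25
tool_pos: [0.4972, -0.1723, 0.1959]
eef_rot: [[-0.991, 0.131, 0.0], [0.131, 0.991, -0.0], [-0.0, 0.0, -1.0]]
ft_force: [0.0, 1.4, -0.3]
gripper_width: 0.0858
```

```bash
cat > look.py <<'E'
import sys
from h import *
s=env.read_state();print(s['time_s'],s['tool_pos'],s['eef_rot'][:,0],s['joint_pos'],s['gripper_width'],s['ft_force'])
K,R,t=cam('wrist');p,d=env.snapshot('wrist');P=cloud(K,R,t,d);np.savez('wrist.npz',p=p,d=d,P=P,K=K,R=R,t=t);save(sys.argv[1],p)
E
python3 look.py w1.png
```

```text
3.25 [ 0.4972 -0.1723  0.1959] [-0.9914  0.1307 -0.0003] [-19.1152  15.3038   2.0421  76.7199   0.0064 -11.6058] 0.08580230810562828 [ 0.019   1.4133 -0.2823]
```

View pics/w1.png

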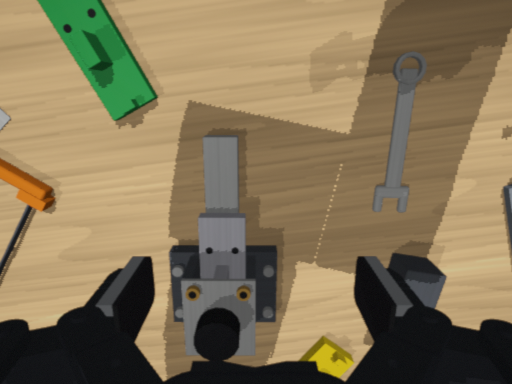

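```bash
python3 look.py w1b.png; python3 - <<'E'
from h import *
W=np.load('wrist.npz');P=W['P'];p=W['p'];x,y,z=P[...,0],P[...,1],P[...,2]
a=np.deg2rad(-7.5);ux=np.array([np.cos(a),np.sin(a)])
def centre(m,axis='y'):
    # midline fit: bin along ux
    Q=P[m][:,:2]; s=Q@ux; c=Q@np.array([-ux[1],ux[0]])
    out=[]
    for b in np.arange(s.min(),s.max(),.004):
        k=(s>=b)&(s<b+.004)
        if k.sum()>5: out.append((b+.002,(c[k].min()+c[k].max())/2,np.ptp(c[k])))
    return np.array(out)
J=(abs(y+.2)<.1)
for n,m in dict(run=J&(abs(z-.019)<.003)&(x<.53),foot=J&(abs(z-.035)<.004)&(x<.6),roof=J&(abs(z-.074)<.003)).items():
    o=centre(m); print(n,m.sum(),np.median(z[m]))
    w=np.median(o[:,2]);k=abs(o[:,2]-w)<.004;f=np.polyfit(o[k,0],o[k,1],1);print('width',w,'slope deg',np.degrees(f[0]),'c@mean',o[k,1].mean(),'s',o[k,0].min(),o[k,0].max(), 's range all',o[0,0]-.002,o[-1,0]+.002)
K=J&(z>.1)
if K.sum()>10:print('knob',K.sum(),rect(P[K]))
E
```

```text
3.3 [ 0.4989 -0.1764  0.1951] [-0.9912  0.1324 -0.0004] [-19.4157  15.647    2.3734  76.6878  -0.0783 -11.8084] 0.08524410043471589 [-6.268  -2.1617 -4.0476]
run 2298 0.018496075263875394
width 0.0349383172751548 slope deg 0.1352733154001569 c@mean -0.14283764781407585 s 0.48379900418680094 0.5517990041868011 s range all 0.40579900418680087 0.5577990041868011
foot 2450 0.03458709619664982
width 0.04896931409439703 slope deg -0.0789828277194882 c@mean -0.14209076031167805 s 0.5669991605160087 0.6149991605160088 s range all 0.4049991605160086 0.6289991605160088
roof 3241 0.07359373362520544
width 0.07294531679071 slope deg -0.3699100558835672 c@mean -0.1433017402771462 s 0.6193997490442958 0.7073997490442959 s range all 0.6173997490442958 0.7093997490442959
knob 31043 ((538.0468139648438, -210.31515502929688), (130.3064727783203, 234.5491943359375), 55.2922477722168)
```

{"name": "play_rows", "arguments": {
  "motion": [
    [-1, 0, 0, 0, 0],
    [-1, 0, 0, 0, 0]
  ]
}}

```text
time_s: 3.6
tool_pos: [0.4963, -0.1698, 0.1961]
eef_rot: [[-0.992, 0.13, 0.0], [0.13, 0.992, 0.0], [-0.0, 0.0, -1.0]]
ft_force: [-0.1, -0.2, 0.0]
gripper_width: 0.0854
```

```bash
python3 look.py w2.png; cat > fit.py <<'E'
from h import *
W=np.load('wrist.npz');P=W['P'];p=W['p'];x,y,z=P[...,0],P[...,1],P[...,2]
a=np.deg2rad(-7.5);ux=np.array([np.cos(a),np.sin(a)])
def centre(m,axis='y'):
    Q=P[m][:,:2]; s=Q@ux; c=Q@np.array([-ux[1],ux[0]])
    out=[]
    for b in np.arange(s.min(),s.max(),.004):
        k=(s>=b)&(s<b+.004)
        if k.sum()>5: out.append((b+.002,(c[k].min()+c[k].max())/2,np.ptp(c[k])))
    return np.array(out)
c=-x*ux[1]+y*ux[0];s=x*ux[0]+y*ux[1]
J=(abs(c+.142)<.045)
for n,m in dict(run=J&(abs(z-.019)<.003)&(x<.6),foot=J&(abs(z-.035)<.004)&(x<.6),roof=J&(abs(z-.074)<.003),knob=J&(abs(z-.104)<.0025)&(s<.73)&(s>.6)).items():
    if m.sum()<20: continue
    o=centre(m); print(n,m.sum(),np.median(z[m]))
    w=np.median(o[:,2]);k=abs(o[:,2]-w)<.004;f=np.polyfit(o[k,0],o[k,1],1);print('width',w,'slope deg',np.degrees(f[0]),'c@mean',o[k,1].mean(),'s',o[k,0].min(),o[k,0].max(), 's range all',o[0,0]-.002,o[-1,0]+.002, 's pct',np.percentile(s[m],[1,99]))
E
python3 fit.py
```

```text
3.6 [ 0.4963 -0.1698  0.1961] [-0.9916  0.1296 -0.0001] [-18.8926  15.1163   1.8193  76.6975   0.0095 -11.4441] 0.08535885041186085 [-0.102  -0.2385  0.0019]
run 2795 0.018492523940758343
width 0.03522238754353549 slope deg 0.11669201844049276 c@mean -0.1427824112799953 s 0.4865814493891017 0.5625814493891017 s range all 0.4845814493891017 0.6285814493891018 s pct [0.4849 0.6198]
foot 2399 0.03457373903763594
width 0.04924801748335046 slope deg -0.23253464273912927 c@mean -0.14199273430992074 s 0.5676101650572741 0.6156101650572742 s range all 0.5656101650572741 0.6296101650572742 s pct [0.5664 0.6244]
roof 3235 0.07355776814676013
width 0.07332600626306102 slope deg -0.06321393698016806 c@mean -0.1430889981058571 s 0.6189728968346175 0.7069728968346176 s range all 0.6169728968346175 0.7089728968346176 s pct [0.6182 0.7063]
knob 1417 0.10405375741322714
width 0.03744192305544432 slope deg 0.04879548365832349 c@mean -0.1431269703489739 s 0.6538502725498436 0.6778502725498436 s range all 0.6438502725498436 0.6878502725498437 s pct [0.6449 0.6851]
```

{"name": "play_rows", "arguments": {
  "motion": [
    [-1, -31.4, -19.5, 0, 0],
    [-1, -31.4, -19.5, 0, 0],
    [-1, 0, 0, 50, 0],
    [-1, 0, 0, 50, 0],
    [-1, 0, 0, 50, 0],
    [-1, 0, 0, 20, 0],
    [-1, 0, 0, 0, 0],
    [-1, 0, 0, 0, 0]
  ]
}}

```text
time_s: 4.65
tool_pos: [0.5545, -0.2173, 0.0273]
eef_rot: [[-0.992, 0.13, 0.002], [0.13, 0.992, -0.001], [-0.002, -0.0, -1.0]]
ft_force: [-0.1, 0.2, 0.2]
gripper_width: 0.0855
```

```bash
python3 look.py w3.png;python3 fit.py
```

```text
4.65 [ 0.5545 -0.2173  0.0273] [-0.9915  0.1298 -0.0017] [-21.4032  27.9052  -4.5456  57.449    0.0023 -13.9441] 0.08549746586490656 [-0.0713  0.1594  0.2202]
run 11190 0.01847763731780344
width 0.03572272640843914 slope deg -0.14660015628075257 c@mean -0.1426807988343583 s 0.4862191585256272 0.5622191585256273 s range all 0.4842191585256272 0.6322191585256274 s pct [0.4853 0.6211]
foot 8994 0.03453313149781369
width 0.04960524408950929 slope deg -0.19529178063880104 c@mean -0.14198871213591052 s 0.5677353540534986 0.6117353540534987 s range all 0.5657353540534986 0.6297353540534987 s pct [0.5664 0.6242]
roof 2608 0.07335634529788955
width 0.07349014075882829 slope deg 0.4418939857773211 c@mean -0.1429527345187249 s 0.6187214267782996 0.6307214267782996 s range all 0.5687214267782995 0.6327214267782996 s pct [0.5737 0.6298]
```

View pics/w3.png

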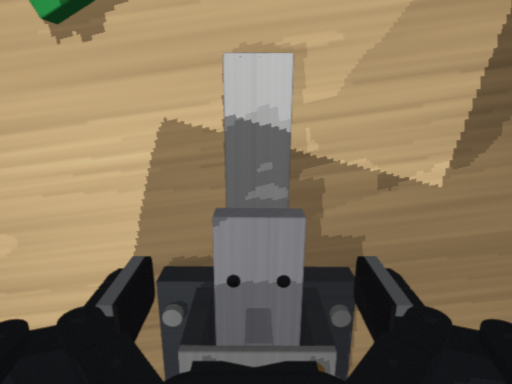

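The fingers straddle the nose (columns 215–304 between pads at 152 and 357). I'll lower 18 mm and close.

{"name": "play_rows", "arguments": {
  "motion": [
    [-1, 0, 0, 18, 0],
    [-1, 0, 0, 0, 0],
    [1, 0, 0, 0, 0],
    [1, 0, 0, 0, 0],
    [1, 0, 0, 0, 0],
    [1, 0, 0, 0, 0],
    [1, 0, 0, 0, 0],
    [1, 0, 0, 0, 0]
  ]
}}

```text
time_s: 5.7
tool_pos: [0.5537, -0.2175, 0.0079]
eef_rot: [[-0.991, 0.13, -0.0], [0.13, 0.991, 0.0], [0.0, 0.0, -1.0]]
ft_force: [0.8, -0.2, 0.7]
gripper_width: -0.0001
```

```bash
python3 look.py w4.png;python3 fit.py; python3 - <<'E'
from h import *
for c in('top','side'):
    p,d=env.snapshot(c); crop=p[120:250,290:420] if c=='top' else p[170:330,230:400]
    save(f'{c}4.png',cv2.resize(crop,None,fx=4,fy=4,interpolation=cv2.INTER_CUBIC))
E
```

```text
5.7 [ 0.5537 -0.2175  0.0079] [-0.9915  0.1304  0.0001] [-21.4427  28.8678  -6.0387  55.1012   0.0002 -13.9485] -0.00010413510356670121 [ 0.7906 -0.1852  0.6523]
run 12956 0.01849233791327201
width 0.035814856973275126 slope deg -0.14930784921637053 c@mean -0.14268840889644438 s 0.4861955201731916 0.5621955201731916 s range all 0.4841955201731916 0.6161955201731917 s pct [0.4853 0.5666]
foot 3324 0.03442863341179238
width 0.04965877006766541 slope deg -0.15799357582972254 c@mean -0.14196168778969845 s 0.5675113098569301 0.5995113098569301 s range all 0.5655113098569301 0.6055113098569301 s pct [0.566  0.6005]
roof 388 0.07325705599872988Traceback (most recent call last):
  File "fit.py", line 16, in <module>
    w=np.median(o[:,2]);k=abs(o[:,2]-w)<.004;f=np.polyfit(o[k,0],o[k,1],1);print('width',w,'slope deg',np.degrees(f[0]),'c@mean',o[k,1].mean(),'s',o[k,0].min(),o[k,0].max(), 's range all',o[0,0]-.002,o[-1,0]+.002, 's pct',np.percentile(s[m],[1,99]))
                                               ~~~~~~~~~~^^^^^^^^^^^^^^^^^
    raise TypeError("expected non-empty vector for x")
TypeError: expected non-empty vector for x
```

View pics/w4.png

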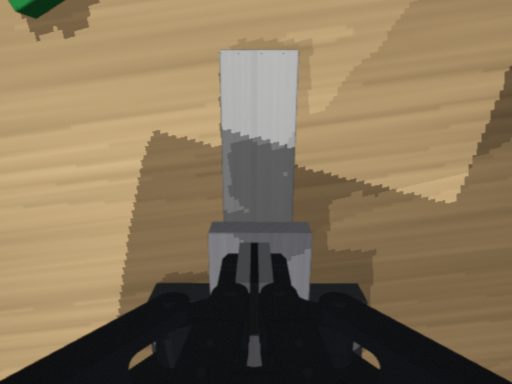

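View pics/side4.png

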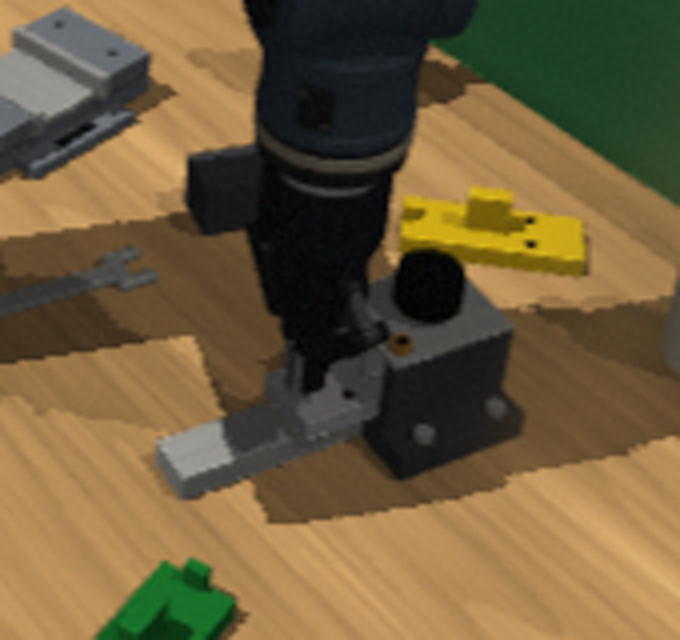

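```bash
python3 - <<'E'
from h import *
W=np.load('wrist.npz');P=W['P'];p=W['p']
for r in range(225,300,6): print(r,[tuple(np.round(P[r,c]*1000).astype(int)) for c in (215,225,240,254,265,280,300)])
save('w4c.png',cv2.resize(p[200:384,150:360],None,fx=3,fy=3,interpolation=cv2.INTER_CUBIC))
E
```

```text
225 [(np.int64(540), np.int64(-236), np.int64(26)), (np.int64(540), np.int64(-231), np.int64(26)), (np.int64(542), np.int64(-224), np.int64(24)), (np.int64(543), np.int64(-217), np.int64(24)), (np.int64(544), np.int64(-212), np.int64(24)), (np.int64(545), np.int64(-204), np.int64(23)), (np.int64(546), np.int64(-194), np.int64(24))]
231 [(np.int64(540), np.int64(-236), np.int64(33)), (np.int64(540), np.int64(-231), np.int64(34)), (np.int64(542), np.int64(-224), np.int64(33)), (np.int64(542), np.int64(-217), np.int64(33)), (np.int64(543), np.int64(-212), np.int64(33)), (np.int64(544), np.int64(-205), np.int64(33)), (np.int64(545), np.int64(-195), np.int64(34))]
237 [(np.int64(543), np.int64(-236), np.int64(35)), (np.int64(543), np.int64(-231), np.int64(34)), (np.int64(544), np.int64(-224), np.int64(34)), (np.int64(545), np.int64(-217), np.int64(34)), (np.int64(545), np.int64(-212), np.int64(35)), (np.int64(547), np.int64(-205), np.int64(34)), (np.int64(548), np.int64(-196), np.int64(34))]
243 [(np.int64(545), np.int64(-236), np.int64(35)), (np.int64(546), np.int64(-232), np.int64(34)),
[... 2541 characters left out ...]
, np.int64(-198), np.int64(35))]
291 [(np.int64(540), np.int64(-230), np.int64(86)), (np.int64(539), np.int64(-226), np.int64(89)), (np.int64(541), np.int64(-222), np.int64(87)), (np.int64(546), np.int64(-218), np.int64(79)), (np.int64(542), np.int64(-213), np.int64(87)), (np.int64(542), np.int64(-209), np.int64(88)), (np.int64(577), np.int64(-198), np.int64(34))]
297 [(np.int64(539), np.int64(-229), np.int64(91)), (np.int64(540), np.int64(-226), np.int64(90)), (np.int64(541), np.int64(-221), np.int64(89)), (np.int64(548), np.int64(-218), np.int64(79)), (np.int64(542), np.int64(-214), np.int64(90)), (np.int64(542), np.int64(-209), np.int64(90)), (np.int64(548), np.int64(-202), np.int64(83))]
```

View pics/w4c.png

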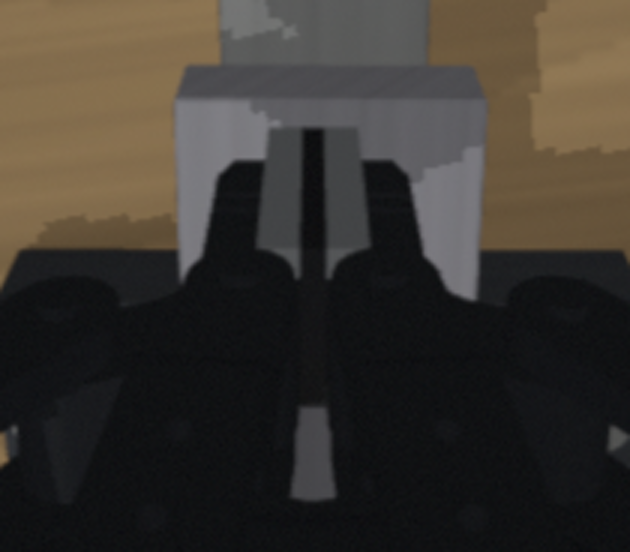

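```bash
python3 - <<'E'
from h import *
for c in('side','top'):
    K,R,t=cam(c);p,d=env.snapshot(c);P=cloud(K,R,t,d)
    for z in (.008,.02,.03,.04,.05,.06,.08): print(c,z,np.round(proj(K,R,t,[.5537,-.2175,z]),1))
    m=(abs(P[...,0]-.553)<.02)&(abs(P[...,1]+.2175)<.018)&(P[...,2]>.037)&(P[...,2]<.12)
    Q=P[m];dark=p[m].max(1)
    print(c,m.sum(),np.percentile(Q[:,2],[0,5,20,50]))
    if c=='side':
        v,u=np.nonzero(m);print(u.min(),u.max(),v.min(),v.max())
        q=p.copy()[225:285,280:350]; save('side4c.png',cv2.resize(q,None,fx=10,fy=10,interpolation=cv2.INTER_NEAREST))
E
```

```text
side 0.008 [304.2 276.6]
side 0.02 [304.6 273.2]
side 0.03 [304.9 270.3]
side 0.04 [305.3 267.4]
side 0.05 [305.6 264.4]
side 0.06 [306.  261.4]
side 0.08 [306.7 255.4]
side 230 [0.0371 0.0501 0.0612 0.0908]
298 315 242 269
top 0.008 [350.3 190.4]
top 0.02 [351.4 190. ]
top 0.03 [352.2 189.7]
top 0.04 [353.1 189.4]
top 0.05 [354. 189.]
top 0.06 [354.9 188.6]
top 0.08 [356.8 187.9]
top 12 [0.0377 0.0422 0.0497 0.061 ]
```

View pics/side4c.png

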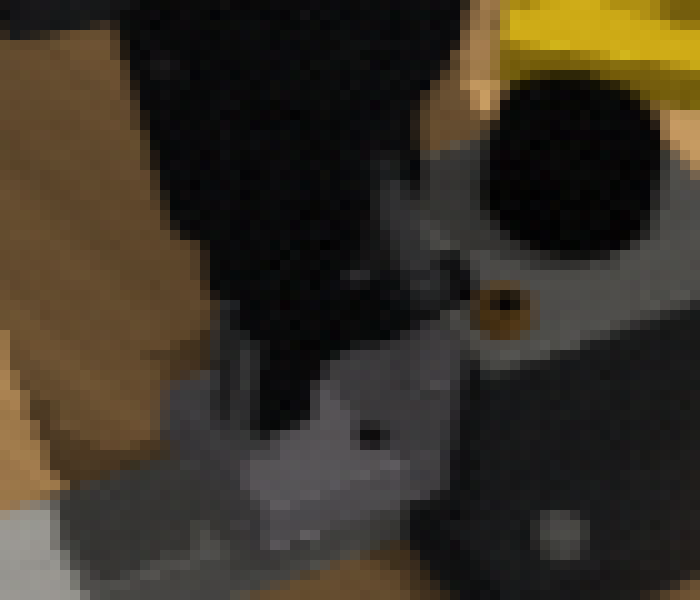

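{"name": "play_rows", "arguments": {
  "motion": [
    [-1, 0, 0, 0, 0],
    [-1, 0, 0, 0, 0],
    [-1, 0, 0, 0, 0],
    [-1, 0, 0, 0, 0],
    [-1, 0, 0, 0, 0]
  ]
}}

```text
time_s: 6.58
tool_pos: [0.5537, -0.2175, 0.0079]
eef_rot: [[-0.991, 0.13, 0.0], [0.13, 0.991, -0.0], [-0.0, -0.0, -1.0]]
ft_force: [-0.1, 1.1, -0.8]
gripper_width: 0.0854
```

```bash
cp wrist.npz wrist_shut.npz; python3 look.py w5.png; python3 - <<'E'
from h import *
for f,cols in(('wrist_shut.npz',(240,248,254,262)),('wrist.npz',(140,145,150,359,364,370,376))):
    W=np.load(f);P=W['P']
    s=env.read_state()
    T=(P-s['tool_pos'])@s['eef_rot']
    for c in cols:
        col=T[236:330,c]; print(f,c,[(236+i,*np.round(col[i]*1000).astype(int)) for i in range(0,80,5)])
E
```

```text
6.575 [ 0.5537 -0.2175  0.0079] [-0.9915  0.1305 -0.    ] [-21.4434  28.8638  -6.0372  55.0982   0.0002 -13.9461] 0.08537924486575996 [-0.0873  1.066  -0.7742]
wrist_shut.npz 240 [(236, np.int64(10), np.int64(-8), np.int64(-27)), (241, np.int64(6), np.int64(-8), np.int64(-26)), (246, np.int64(11), np.int64(-7), np.int64(-42)), (251, np.int64(11), np.int64(-7), np.int64(-46)), (256, np.int64(11), np.int64(-7), np.int64(-51)), (261, np.int64(11), np.int64(-7), np.int64(-56)), (266, np.int64(11), np.int64(-6), np.int64(-60)), (271, np.int64(11), np.int64(-6), np.int64(-63)), (276, np.int64(11), np.int64(-6), np.int64(-67)), (281, np.int64(12), np.int64(-6), np.int64(-71)), (286, np.int64(12), np.int64(-6), np.int64(-75)), (291, np.int64(12), np.int64(-6), np.int64(-79)), (296, np.int64(12), np.int64(-6), np.int64(-81)), (301, np.int64(12), np.int64(-6), np.int64(-84)), (306, np.int64(12), np.int64(-5), np.int64(-87)), (311, np.int64(12), np.int64(-5), np.int64(-88))]
wrist_shut.npz 248 [(236, np.int64(9), np.int64(-4), np.int64(-26)), (241, np.int64(7), np.int64(-4), np.int64(-27)), (24
[... 7300 characters left out ...]
4(10)), (246, np.int64(-13), np.int64(71), np.int64(9)), (251, np.int64(-16), np.int64(72), np.int64(10)), (256, np.int64(-19), np.int64(72), np.int64(9)), (261, np.int64(11), np.int64(47), np.int64(-56)), (266, np.int64(11), np.int64(45), np.int64(-59)), (271, np.int64(11), np.int64(44), np.int64(-63)), (276, np.int64(11), np.int64(43), np.int64(-67)), (281, np.int64(11), np.int64(42), np.int64(-70)), (286, np.int64(10), np.int64(42), np.int64(-71)), (291, np.int64(8), np.int64(41), np.int64(-72)), (296, np.int64(7), np.int64(41), np.int64(-73)), (301, np.int64(5), np.int64(41), np.int64(-73)), (306, np.int64(3), np.int64(41), np.int64(-74)), (311, np.int64(2), np.int64(41), np.int64(-74))]
```

View pics/w5.png

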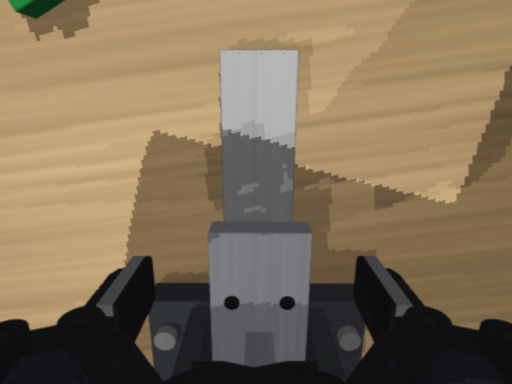

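The measurement explains the miss: the real fingertips sit about 37 mm behind the reported TCP (shut tips at about z 45 mm when the TCP reads 8 mm), so the fingers shut above the foot. I'll correct for that from here on, and go down another 36 mm, in steps.

{"name": "play_rows", "arguments": {
  "motion": [
    [-1, 0, 0, 18, 0],
    [-1, 0, 0, 10, 0],
    [-1, 0, 0, 0, 0],
    [-1, 0, 0, 0, 0]
  ]
}}

```text
time_s: 7.12
tool_pos: [0.554, -0.2176, -0.0197]
eef_rot: [[-0.991, 0.13, 0.0], [0.13, 0.991, -0.0], [-0.0, -0.0, -1.0]]
ft_force: [-0.2, -0.8, -0.2]
gripper_width: 0.0854
```

```bash
python3 look.py w6.png; python3 - <<'E'
from h import *
p,d=env.snapshot('side'); save('side6c.png',cv2.resize(p[205:300,260:370],None,fx=7,fy=6,interpolation=cv2.INTER_CUBIC))
E
```

```text
7.125 [ 0.554  -0.2176 -0.0197] [-0.9915  0.1305 -0.0005] [-21.443   30.3487  -7.9986  51.6252  -0.     -13.947 ] 0.08540392875615732 [-0.2264 -0.8499 -0.2148]
```

View pics/side6c.png

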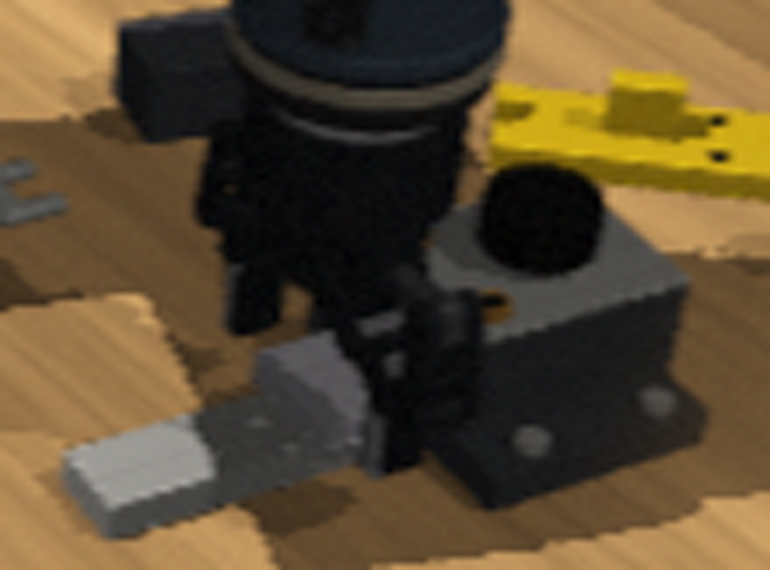

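View pics/w6.png

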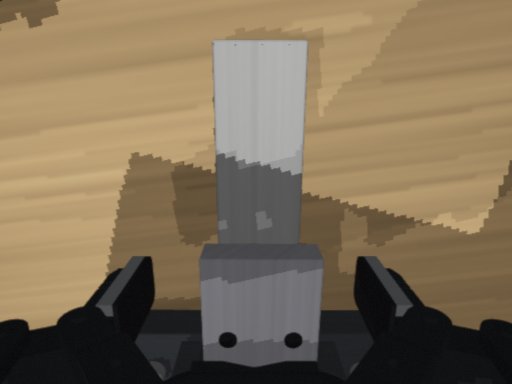

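{"name": "play_rows", "arguments": {
  "motion": [
    [-1, 0, 1, 7, 0],
    [-1, 0, 0, 0, 0],
    [1, 0, 0, 0, 0],
    [1, 0, 0, 0, 0],
    [1, 0, 0, 0, 0],
    [1, 0, 0, 0, 0],
    [1, 0, 0, 0, 0]
  ]
}}

```text
time_s: 8.1
tool_pos: [0.5541, -0.2165, -0.0267]
eef_rot: [[-0.991, 0.13, 0.001], [0.13, 0.991, -0.0], [-0.001, -0.0, -1.0]]
ft_force: [-2.4, 1.3, 5.0]
gripper_width: 0.049
```

{"name": "play_rows", "arguments": {
  "motion": [
    [1, 1.5, 0, 0, 0],
    [1, 1.5, 0, 0, 0],
    [1, 1.5, 0, 0, 0],
    [1, 1.5, 0, 0, 0]
  ]
}}

```text
time_s: 8.6
tool_pos: [0.5492, -0.216, -0.0266]
eef_rot: [[-0.991, 0.13, 0.002], [0.13, 0.991, -0.001], [-0.002, -0.0, -1.0]]
ft_force: [14.0, -1.4, -1.8]
gripper_width: 0.0487
```

{"name": "play_rows", "arguments": {
  "motion": [
    [1, 1, 0, 0, 0],
    [1, 1, 0, 0, 0],
    [1, 0, 0, 0, 0]
  ]
}}

```text
time_s: 8.98
tool_pos: [0.5488, -0.216, -0.0262]
eef_rot: [[-0.991, 0.13, 0.005], [0.13, 0.991, -0.001], [-0.005, -0.0, -1.0]]
ft_force: [18.5, -1.6, -2.2]
gripper_width: 0.0489
```

```bash
python3 look.py w7.png; python3 fit.py | grep -A1 foot
```

```text
8.975 [ 0.5488 -0.216  -0.0262] [-0.9915  0.1302 -0.0052] [-21.5187  29.941   -9.7767  49.9906   0.0518 -14.0365] 0.04888441306767345 [18.4534 -1.6382 -2.1843]
foot 13118 0.03493444714385791
width 0.04974374528037808 slope deg 0.717816669326771 c@mean -0.1436838637948181 s 0.5699220098859226 0.6059220098859226 s range all 0.5599220098859226 0.6079220098859226 s pct [0.5606 0.6042]fit.py:16: RankWarning: Polyfit may be poorly conditioned
  w=np.median(o[:,2]);k=abs(o[:,2]-w)<.004;f=np.polyfit(o[k,0],o[k,1],1);print('width',w,'slope deg',np.degrees(f[0]),'c@mean',o[k,1].mean(),'s',o[k,0].min(),o[k,0].max(), 's range all',o[0,0]-.002,o[-1,0]+.002, 's pct',np.percentile(s[m],[1,99]))
```

The nose is gripped (49 mm) and the bracket stopped dead after about 5 mm of tool travel, with the force still rising to 18 N, so the catch holds it. I'll release, rise, and go to the knob.

{"name": "play_rows", "arguments": {
  "motion": [
    [1, -3, 0, 0, 0],
    [-1, 0, 0, 0, 0],
    [-1, 0, 0, 0, 0],
    [-1, 0, 0, 0, 0],
    [-1, 0, 0, -45, 0],
    [-1, 0, 0, -50, 0],
    [-1, 0, 0, -50, 0],
    [-1, 0, 0, -15, 0]
  ]
}}

```text
time_s: 10.02
tool_pos: [0.5501, -0.2163, 0.136]
eef_rot: [[-0.991, 0.13, 0.004], [0.13, 0.991, -0.002], [-0.004, -0.001, -1.0]]
ft_force: [0.7, -0.6, 0.5]
gripper_width: 0.0855
```

{"name": "play_rows", "arguments": {
  "motion": [
    [-1, 0, 0, 0, 0],
    [-1, 0, 0, 0, 0]
  ]
}}

```text
time_s: 10.28
tool_pos: [0.5481, -0.2155, 0.1312]
eef_rot: [[-0.991, 0.13, -0.002], [0.13, 0.991, 0.001], [0.002, 0.001, -1.0]]
ft_force: [0.2, -0.0, 0.7]
gripper_width: 0.0855
```

```bash
python3 look.py w8.png; python3 fit.py 2>/dev/null
```

```text
10.275 [ 0.5481 -0.2155  0.1312] [-0.9915  0.1305  0.0024] [-21.4646  23.9175   4.8259  71.0473  -0.0002 -13.9688] 0.08550100147483489 [ 0.1993 -0.0085  0.6768]
run 4448 0.01848284425626931
width 0.03525302292681656 slope deg 0.009852134963849159 c@mean -0.14279275236854047 s 0.4870820634907489 0.559082063490749 s range all 0.4850820634907489 0.629082063490749 s pct [0.4859 0.6213]
foot 4130 0.03455058496394378
width 0.049279347084452155 slope deg 0.3806231385111192 c@mean -0.14372944181735173 s 0.5637296219068408 0.6117296219068409 s range all 0.5617296219068408 0.6297296219068409 s pct [0.5623 0.6242]
roof 5373 0.07355298306764238
width 0.07336226269000833 slope deg -0.11604196608074305 c@mean -0.14313101418572205 s 0.6194344413153721 0.7074344413153721 s range all 0.6174344413153721 0.7094344413153721 s pct [0.6182 0.7065]
knob 2520 0.10404766036573597
width 0.037507243455055975 slope deg -0.07818989637441962 c@mean -0.14318022765768512 s 0.6538316377332899 0.6778316377332899 s range all 0.6438316377332899 0.6878316377332899 s pct [0.6452 0.6862]
```

View pics/w8.png

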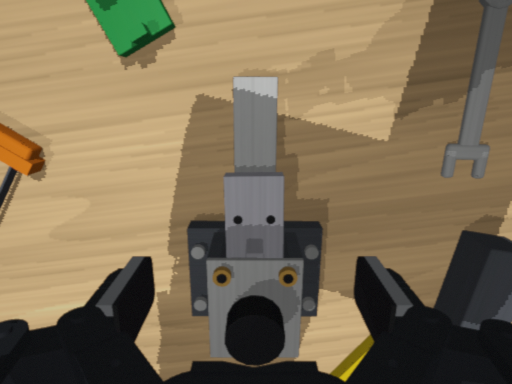

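{"name": "play_rows", "arguments": {
  "motion": [
    [-1, -47, -0.5, 0, 0],
    [-1, -47.5, -0.5, 0, 0],
    [-1, 0, 0, 30, 0],
    [-1, 0, 0, 30, 0],
    [-1, 0, 0, 20, 0],
    [-1, 0, 0, 0, 0],
    [-1, 0, 0, 0, 0]
  ]
}}

```text
time_s: 11.2
tool_pos: [0.6425, -0.2292, 0.0533]
eef_rot: [[-0.991, 0.13, 0.0], [0.13, 0.991, 0.0], [-0.0, 0.0, -1.0]]
ft_force: [0.4, -0.1, 0.1]
gripper_width: 0.0853
```

```bash
python3 look.py w9.png; python3 - <<'E'
from h import *
for c in ('side','top'):
    p,d=env.snapshot(c);a=p[190:290,270:390] if c=='side' else p[120:210,300:420]; save(f'{c}9c.png',cv2.resize(a,None,fx=6,fy=6,interpolation=cv2.INTER_CUBIC))
E
```

```text
11.2 [ 0.6425 -0.2292  0.0533] [-0.9915  0.1304 -0.0001] [-19.63    37.1079  14.9057  67.7946   0.0014 -12.1347] 0.08529672028471429 [ 0.4277 -0.0762  0.0771]
```

View pics/side9c.png

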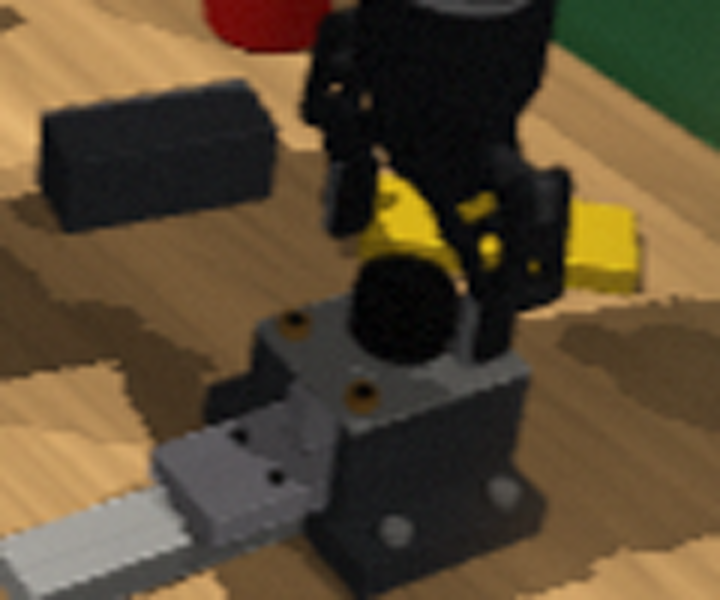

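View pics/w9.png

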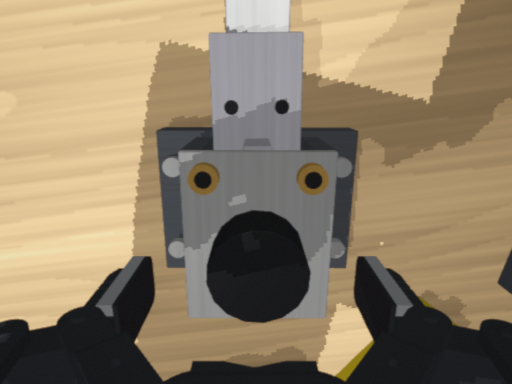

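The knob sits between the open fingers, slightly behind centre in the picture only because of perspective. I'll lower 12 mm, grip and turn anticlockwise.

{"name": "play_rows", "arguments": {
  "motion": [
    [-1, 0, 0, 12, 0],
    [-1, 0, 0, 0, 0],
    [1, 0, 0, 0, 0],
    [1, 0, 0, 0, 0],
    [1, 0, 0, 0, 0],
    [1, 0, 0, 0, 0],
    [1, 0, 0, 0, 0]
  ]
}}

```text
time_s: 12.22
tool_pos: [0.6429, -0.2276, 0.0418]
eef_rot: [[-0.992, 0.129, 0.001], [0.129, 0.992, 0.002], [-0.001, 0.002, -1.0]]
ft_force: [-2.3, 11.3, 10.1]
gripper_width: 0.0422
```

{"name": "play_rows", "arguments": {
  "motion": [
    [1, 0, 0, 0, -0.1],
    [1, 0, 0, 0, -0.1],
    [1, 0, 0, 0, -0.1],
    [1, 0, 0, 0, -0.1],
    [1, 0, 0, 0, 0]
  ]
}}

```text
time_s: 12.85
tool_pos: [0.6429, -0.2274, 0.0418]
eef_rot: [[-0.963, -0.269, 0.001], [-0.269, 0.963, 0.002], [-0.002, 0.002, -1.0]]
ft_force: [-2.7, 12.3, 9.3]
gripper_width: 0.0423
```

```bash
python3 -c "
from h import *
s=env.read_state();print(s['wrist_torque'],s['ft_force'],s['joint_pos'],s['joint_torque'],np.degrees(np.arctan2(s['eef_rot'][1,1],s['eef_rot'][0,1])))"
```

```text
[2.4954 0.5035 0.2502] [-2.7389 12.2569  9.3219] [-19.5631  37.4075  13.7387  66.3179   0.1561 -35.1531] [ -7.4645 -98.7097  46.9743  -2.8256  -3.2901  -0.8599] 105.5900956168943
```

{"name": "play_rows", "arguments": {
  "motion": [
    [1, -0.5, 1.5, 0, -0.1],
    [1, 0, 0, 0, -0.1],
    [1, 0, 0, 0, -0.1],
    [1, 0, 0, 0, -0.1],
    [1, 0, 0, 0, 0]
  ]
}}

```text
time_s: 13.48
tool_pos: [0.6428, -0.2273, 0.0418]
eef_rot: [[-0.783, -0.622, 0.001], [-0.622, 0.783, 0.0], [-0.001, -0.0, -1.0]]
ft_force: [-3.5, 3.1, 9.0]
gripper_width: 0.0421
```

```bash
cat > st.py <<'E'
from h import *
s=env.read_state();print(s['time_s'],s['wrist_torque'],s['ft_force'],s['joint_pos'],np.degrees(np.arctan2(s['eef_rot'][1,1],s['eef_rot'][0,1])))
E
python3 st.py
```

```text
13.475 [0.8124 0.7141 0.2234] [-3.4624  3.1003  8.9921] [-19.4893  37.3576  13.6536  66.2555   0.0354 -57.9395] 128.4502213776484
```

{"name": "play_rows", "arguments": {
  "motion": [
    [1, 0, 0, 0, -0.1],
    [1, 0, 0, 0, -0.1],
    [1, 0, 0, 0, 0]
  ]
}}

```text
time_s: 13.85
tool_pos: [0.6427, -0.2273, 0.0418]
eef_rot: [[-0.645, -0.765, 0.001], [-0.765, 0.645, 0.0], [-0.001, -0.0, -1.0]]
ft_force: [-4.2, 3.0, 8.7]
gripper_width: 0.0419
```

```bash
python3 st.py
```

```text
13.85 [ 0.6837  0.7152 -0.5532] [-4.1909  3.0084  8.7348] [-19.4951  37.3571  13.6476  66.2554   0.0333 -69.3618] 139.86670946823222
```

{"name": "play_rows", "arguments": {
  "motion": [
    [1, 0, 0, 0, -0.1],
    [1, 0, 0, 0, -0.1],
    [1, 0, 0, 0, 0]
  ]
}}

```text
time_s: 14.22
tool_pos: [0.6425, -0.2274, 0.0415]
eef_rot: [[-0.48, -0.877, 0.0], [-0.877, 0.48, 0.0], [-0.0, -0.0, -1.0]]
ft_force: [-3.3, 3.0, 6.1]
gripper_width: 0.0418
```

```bash
python3 st.py
```

```text
14.225 [ 0.5513  0.6695 -0.6823] [-3.3451  3.0078  6.0795] [-19.4992  37.3732  13.6371  66.2521   0.0256 -80.8119] 151.31268540687137
```

{"name": "play_rows", "arguments": {
  "motion": [
    [1, 0, 0, 0, -0.1],
    [1, 0, 0, 0, -0.1],
    [1, 0, 0, 0, 0]
  ]
}}

```text
time_s: 14.6
tool_pos: [0.6424, -0.2275, 0.0415]
eef_rot: [[-0.296, -0.955, 0.0], [-0.955, 0.296, 0.0], [-0.0, -0.0, -1.0]]
ft_force: [-3.8, 2.1, 5.8]
gripper_width: 0.0418
```

```bash
python3 look.py w10.png; python3 st.py
```

```text
14.6 [ 0.6424 -0.2275  0.0415] [-0.2962 -0.9551 -0.0001] [-19.5076  37.3743  13.6325  66.2515   0.0069 -92.2753] 0.041827988314505425 [-3.8026  2.112   5.7828]
14.65 [ 0.3495  0.7366 -0.5493] [-3.7384  1.9191  5.0579] [-19.5064  37.3741  13.6315  66.2516   0.0059 -92.2128] 162.70639065818125
```

View pics/w10.png

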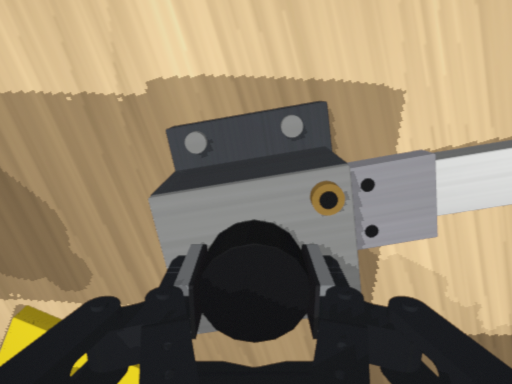

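{"name": "play_rows", "arguments": {
  "motion": [
    [1, 0, 0, 0, -0.1],
    [1, 0, 0, 0, -0.1]
  ]
}}

```text
time_s: 14.9
tool_pos: [0.6424, -0.2277, 0.0413]
eef_rot: [[-0.099, -0.995, -0.0], [-0.995, 0.099, -0.0], [0.0, 0.0, -1.0]]
ft_force: [-4.4, -8.8, 3.3]
gripper_width: 0.0425
```

```bash
python3 st.py
```

```text
14.9 [-1.7134  0.8075 -1.2005] [-4.3584 -8.7768  3.3473] [ -19.511    37.3842   13.629    66.2448   -0.0058 -103.8109] 174.29992177277452
```

The torque jumped to -1.2 N m and the grip began to slip, so the knob is at its stop. I'll open, rise, turn back and return to the nose.

{"name": "play_rows", "arguments": {
  "motion": [
    [-1, 0, 0, 0, 0],
    [-1, 0, 0, 0, 0],
    [-1, 0, 0, 0, 0],
    [-1, 0, 0, -45, 0],
    [-1, 0, 0, -45, 0.16],
    [-1, 0, 0, 0, 0.16],
    [-1, 0, 0, 0, 0.16],
    [-1, 0, 0, 0, 0.16]
  ]
}}

```text
time_s: 15.9
tool_pos: [0.6426, -0.2275, 0.131]
eef_rot: [[-0.68, -0.733, 0.0], [-0.733, 0.68, -0.0], [-0.0, -0.0, -1.0]]
ft_force: [0.9, 0.3, 0.1]
gripper_width: 0.0851
```

{"name": "play_rows", "arguments": {
  "motion": [
    [-1, 0, 0, 0, 0.16],
    [-1, 0, 0, 0, 0.16],
    [-1, 0, 0, 0, 0.16],
    [-1, 0, 0, 0, 0.16],
    [-1, 0, 0, 0, 0.16],
    [-1, 0, 0, 0, 0.16],
    [-1, 0, 0, 0, 0],
    [-1, 0, 0, 0, 0]
  ]
}}

```text
time_s: 16.9
tool_pos: [0.6426, -0.2276, 0.1309]
eef_rot: [[-0.992, 0.127, -0.0], [0.127, 0.992, 0.0], [0.0, 0.0, -1.0]]
ft_force: [-0.3, 0.3, 0.1]
gripper_width: 0.0853
```

```bash
python3 look.py w11.png; python3 fit.py 2>/dev/null
```

```text
16.9 [ 0.6426 -0.2276  0.1309] [-0.9919  0.1271  0.    ] [-19.5019  35.6777  23.7045  78.0275   0.0011 -12.1986] 0.0852990742553387 [-0.2531  0.3251  0.1035]
run 2590 0.01847349677471674
width 0.03525879419851531 slope deg 0.210708624378136 c@mean -0.14284331419751156 s 0.5276569070783763 0.5596569070783763 s range all 0.5256569070783763 0.6216569070783764 s pct [0.5261 0.6186]
foot 5268 0.0344910296918948
width 0.04938908658641396 slope deg 0.6303135273138764 c@mean -0.143728472120533 s 0.5642070878238623 0.6122070878238624 s range all 0.5622070878238623 0.6222070878238624 s pct [0.5625 0.6208]
roof 7812 0.0735377349549209
width 0.07337448477043015 slope deg -0.1707751777624457 c@mean -0.14316310558899087 s 0.6201536980386771 0.7081536980386772 s range all 0.6181536980386771 0.7101536980386772 s pct [0.6187 0.7072]
knob 3498 0.10404545398748428
width 0.03822686721455691 slope deg 0.1712426478561067 c@mean -0.14313972386562984 s 0.6545359764244405 0.6785359764244405 s range all 0.6445359764244405 0.6885359764244405 s pct [0.6455 0.6862]
```

View pics/w11.png

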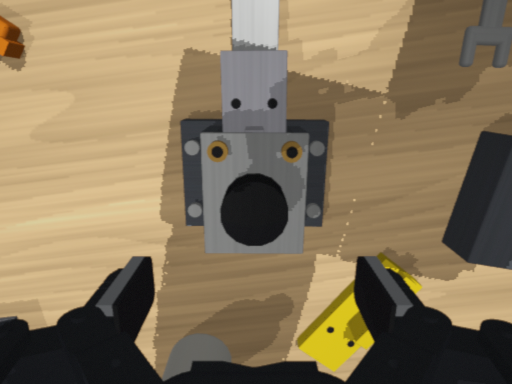

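{"name": "play_rows", "arguments": {
  "motion": [
    [-1, 45.5, -0.8, 0, -0.003],
    [-1, 45.5, -0.8, 0, 0],
    [-1, 0, 0, 40, 0],
    [-1, 0, 0, 50, 0],
    [-1, 0, 0, 40, 0],
    [-1, 0, 0, 20, 0],
    [-1, 0, 0, 0, 0],
    [-1, 0, 0, 0, 0]
  ]
}}

```text
time_s: 17.95
tool_pos: [0.5528, -0.2177, -0.018]
eef_rot: [[-0.992, 0.127, 0.001], [0.127, 0.992, -0.0], [-0.001, -0.0, -1.0]]
ft_force: [0.1, -0.2, 0.6]
gripper_width: 0.0856
```

{"name": "play_rows", "arguments": {
  "motion": [
    [-1, 0, 0, 8, 0],
    [-1, 0, 0, 0, 0],
    [1, 0, 0, 0, 0],
    [1, 0, 0, 0, 0],
    [1, 0, 0, 0, 0],
    [1, 0, 0, 0, 0],
    [1, 0, 0, 0, 0]
  ]
}}

```text
time_s: 18.82
tool_pos: [0.5524, -0.2175, -0.0265]
eef_rot: [[-0.992, 0.127, 0.001], [0.127, 0.992, -0.0], [-0.001, -0.0, -1.0]]
ft_force: [-1.3, 1.6, 6.7]
gripper_width: 0.049
```

{"name": "play_rows", "arguments": {
  "motion": [
    [1, 1.5, 0, 0, 0],
    [1, 1.5, 0, 0, 0],
    [1, 2, 0, 0, 0],
    [1, 2, 0, 0, 0],
    [1, 0, 0, 0, 0]
  ]
}}

```text
time_s: 19.45
tool_pos: [0.5458, -0.2168, -0.0266]
eef_rot: [[-0.992, 0.127, 0.001], [0.127, 0.992, -0.001], [-0.001, -0.0, -1.0]]
ft_force: [3.8, -0.1, 7.8]
gripper_width: 0.049
```

The bracket now slides freely (7 mm at 4 N). I'll pull on about 84 mm.

{"name": "play_rows", "arguments": {
  "motion": [
    [1, 6, 0, 0, 0],
    [1, 11, 0, 0, 0],
    [1, 13, 0, 0, 0],
    [1, 13, 0, 0, 0],
    [1, 13, 0, 0, 0],
    [1, 13, 0, 0, 0],
    [1, 11, 0, 0, 0],
    [1, 4, 0, 0, 0]
  ]
}}

```text
time_s: 20.45
tool_pos: [0.4621, -0.2061, -0.0265]
eef_rot: [[-0.992, 0.128, 0.002], [0.128, 0.992, -0.001], [-0.002, -0.0, -1.0]]
ft_force: [5.3, -1.3, 5.1]
gripper_width: 0.0491
```

{"name": "play_rows", "arguments": {
  "motion": [
    [1, 0, 0, 0, 0],
    [1, 0, 0, 0, 0]
  ]
}}

```text
time_s: 20.7
tool_pos: [0.4617, -0.206, -0.0266]
eef_rot: [[-0.992, 0.128, 0.0], [0.128, 0.992, -0.0], [-0.0, -0.0, -1.0]]
ft_force: [-2.2, 0.3, 13.8]
gripper_width: 0.0492
```

```bash
python3 look.py w12.png; python3 - <<'E'
from h import *
for c in ('side','top'):
    K,R,t=cam(c);p,d=env.snapshot(c);P=cloud(K,R,t,d)
    a=p[190:310,240:390] if c=='side' else p[120:250,290:420]; save(f'{c}12c.png',cv2.resize(a,None,fx=5,fy=5,interpolation=cv2.INTER_CUBIC))
    ux=np.array([np.cos(np.radians(7.5)),-np.sin(np.radians(7.5))]);s=P[...,:2]@ux;cc=P[...,:2]@np.array([-ux[1],ux[0]])
    m=(abs(P[...,2]-.0655)<.003)&(abs(cc+.143)<.02)&(s<.61); print(c,'webtop',m.sum(),np.median(s[m]) if m.any() else 0,np.median(cc[m]) if m.any() else 0)
    m=(abs(P[...,2]-.0348)<.003)&(abs(cc+.143)<.04)&(s<.64)&(s>.4);print('foot s',np.percentile(s[m],[1,99]))
E
```

```text
20.7 [ 0.4617 -0.206  -0.0266] [-0.9918  0.1276 -0.0002] [-24.0294  21.7804 -23.1581  45.0435  -0.0202 -16.6966] 0.04916142638966079 [-2.1501  0.2565 13.805 ]
side webtop 55 0.540034898264998 -0.14337796760105767
foot s [0.4703 0.6361]
top webtop 42 0.5409253890175174 -0.14271626814206978
foot s [0.5065 0.6246]
```

View pics/side12c.png

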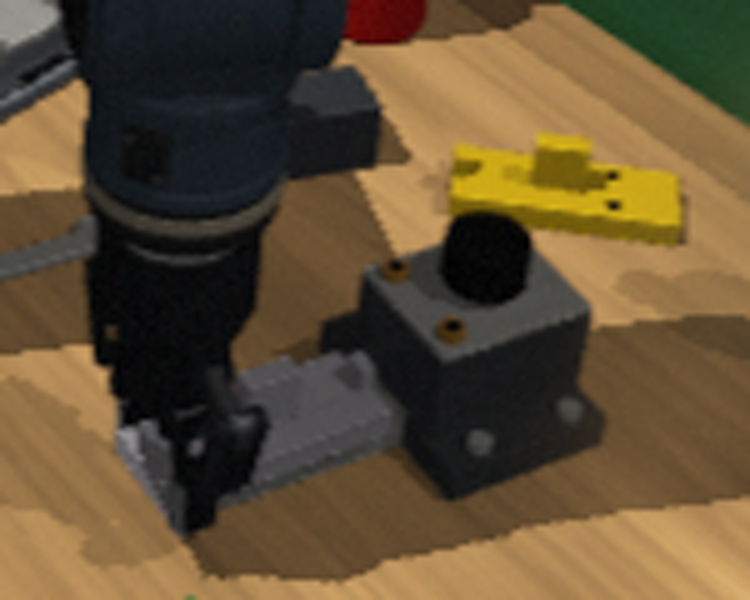

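View pics/top12c.png

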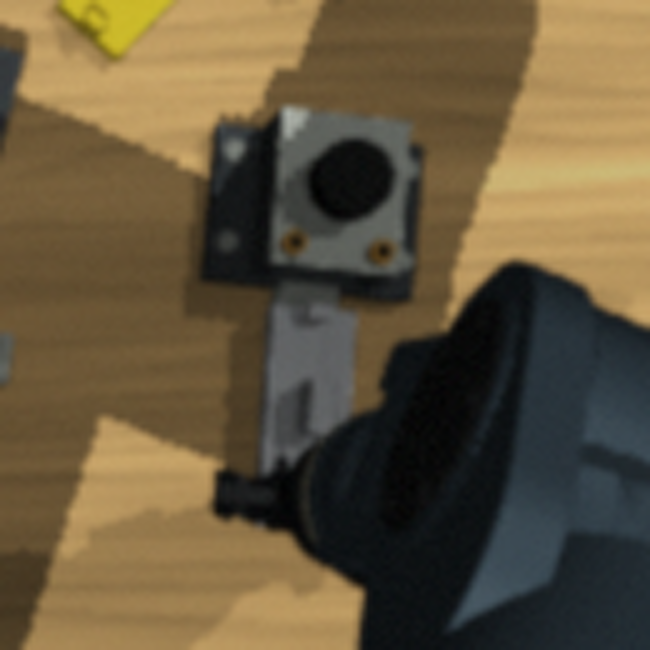

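The bracket is fully out (web at s≈0.5405, i.e. jig x≈-0.096, tail clear of the hood). I'll release and rise.

{"name": "play_rows", "arguments": {
  "motion": [
    [-1, 0, 0, 0, 0],
    [-1, 0, 0, 0, 0],
    [-1, 0, 0, 0, 0],
    [-1, 0, 0, 0, 0],
    [-1, 0, 0, -40, 0],
    [-1, 0, 0, -50, 0],
    [-1, 0, 0, -50, 0],
    [-1, 0, 0, 0, 0]
  ]
}}

```text
time_s: 21.85
tool_pos: [0.4639, -0.2068, 0.1165]
eef_rot: [[-0.992, 0.127, 0.006], [0.127, 0.992, -0.002], [-0.006, -0.002, -1.0]]
ft_force: [0.8, 0.2, -0.5]
gripper_width: 0.0854
```

{"name": "play_rows", "arguments": {
  "motion": [
    [-1, 0, 0, 0, 0],
    [-1, 0, 0, 0, 0]
  ]
}}

```text
time_s: 22.1
tool_pos: [0.4611, -0.2055, 0.1117]
eef_rot: [[-0.992, 0.127, -0.002], [0.127, 0.992, 0.001], [0.002, 0.001, -1.0]]
ft_force: [-0.8, -0.1, 0.1]
gripper_width: 0.0852
```

```bash
python3 look.py w13.png; python3 fit.py 2>/dev/null;  python3 - <<'E'
from h import *
W=np.load('wrist.npz');P=W['P'];z=P[...,2]
ux=np.array([np.cos(np.radians(7.5)),-np.sin(np.radians(7.5))]);s=P[...,:2]@ux;cc=P[...,:2]@np.array([-ux[1],ux[0]])
m=(abs(z-.065)<.003)&(abs(cc+.143)<.02)&(s<.61)&(s>.45);print(m.sum(),s[m].min(),s[m].max(),cc[m].min(),cc[m].max(),rect(P[m]))
E
```

```text
22.1 [ 0.4611 -0.2055  0.1117] [-0.9918  0.1275  0.0021] [-24.021   14.6724 -11.1172  64.3371   0.0023 -16.6973] 0.08517749303408706 [-0.8064 -0.115   0.1272]
run 786 0.01862666209171815
698 0.5255662693883063 0.5557633639214931 -0.15108040098484724 -0.13756932461321755 ((517.1751708984375, -213.76039123535156), (13.443692207336426, 30.209810256958008), 83.02220153808594)
```

View pics/w13.png

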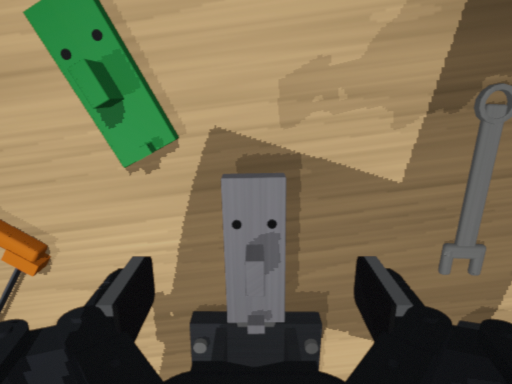

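{"name": "play_rows", "arguments": {
  "motion": [
    [-1, -28.4, -0.3, 0, 0],
    [-1, -28.4, -0.3, 0, 0],
    [-1, 0, 0, 40, 0],
    [-1, 0, 0, 40, 0],
    [-1, 0, 0, 27, 0],
    [-1, 0, 0, 0, 0],
    [-1, 0, 0, 0, 0]
  ]
}}

```text
time_s: 23.02
tool_pos: [0.5185, -0.2138, 0.0067]
eef_rot: [[-0.992, 0.127, 0.001], [0.127, 0.992, -0.0], [-0.001, -0.0, -1.0]]
ft_force: [0.3, -0.3, 0.4]
gripper_width: 0.0855
```

```bash
python3 look.py w14.png;python3 - <<'E'
from h import *
p,d=env.snapshot('side'); save('side14c.png',cv2.resize(p[190:310,240:390],None,fx=5,fy=5,interpolation=cv2.INTER_CUBIC))
E
```

```text
23.025 [ 0.5185 -0.2138  0.0067] [-0.9918  0.1275 -0.0005] [-22.4109  25.3044 -12.0016  52.6627  -0.0008 -15.0869] 0.0854896197715573 [ 0.2882 -0.3434  0.4226]
```

View pics/side14c.png

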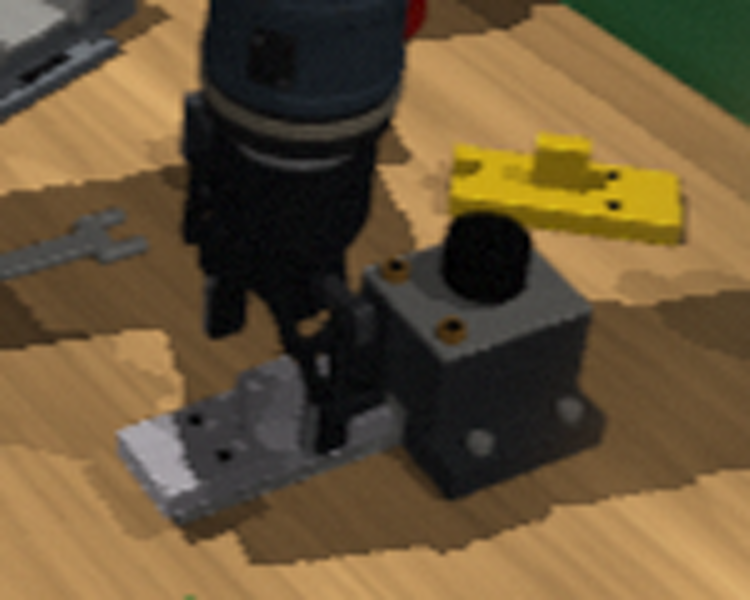

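View pics/w14.png

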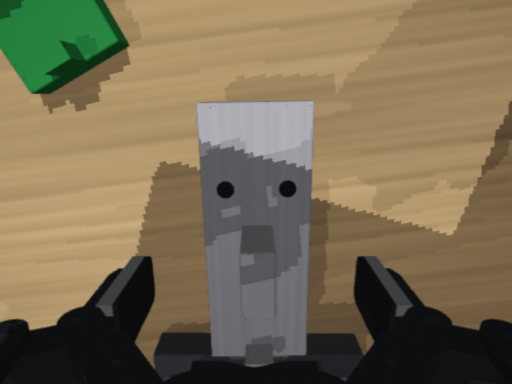

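The web (columns 240–275) lies between the pads. I'll close.

{"name": "play_rows", "arguments": {
  "motion": [
    [-1, 1, 0, 2, 0],
    [1, 0, 0, 0, 0],
    [1, 0, 0, 0, 0],
    [1, 0, 0, 0, 0],
    [1, 0, 0, 0, 0],
    [1, 0, 0, 0, 0],
    [1, 0, 0, 0, 0]
  ]
}}

```text
time_s: 24.0
tool_pos: [0.5172, -0.2135, 0.004]
eef_rot: [[-0.992, 0.127, 0.0], [0.127, 0.992, -0.0], [-0.0, -0.0, -1.0]]
ft_force: [0.3, 0.4, 1.8]
gripper_width: 0.0128
```

```bash
python3 look.py w15.png
```

```text
24.0 [ 0.5172 -0.2135  0.004 ] [-0.9918  0.1275 -0.0001] [-22.436   25.3396 -12.3875  52.2659  -0.0006 -15.1127] 0.01278884986196203 [0.2762 0.4391 1.7729]
```

View pics/w15.png

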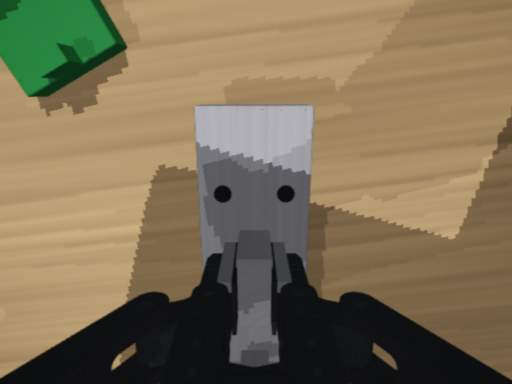

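Gripped on the web. Next I'll lift, and in the same step fit the vice from the saved top and side data.

{"name": "play_rows", "arguments": {
  "motion": [
    [1, 0, 0, -8, 0],
    [1, 0, 0, -15, 0],
    [1, 0, 0, -25, 0],
    [1, 0, 0, -30, 0],
    [1, 0, 0, -30, 0],
    [1, 0, 0, -20, 0],
    [1, 0, 0, 0, 0]
  ]
}}

```text
time_s: 24.92
tool_pos: [0.5181, -0.2139, 0.1339]
eef_rot: [[-0.992, 0.127, 0.003], [0.127, 0.992, -0.001], [-0.003, -0.001, -1.0]]
ft_force: [1.0, 0.1, -4.7]
gripper_width: 0.0131
```

```bash
python3 look.py w16.png; python3 - <<'E'
from h import *
for c in('top','side'):
    D=np.load(f'{c}.npz');P=D['P'];p=D['p'].astype(int);z=P[...,2]
    near=(abs(P[...,0]-.6)<.07)&(abs(P[...,1]-.174)<.08)
    m=(near&(abs(z-.0293)<.003)).astype(np.uint8)
    m=cv2.morphologyEx(m,cv2.MORPH_OPEN,np.ones((3,3)))
    n,l,st,ce=cv2.connectedComponentsWithStats(m)
    i=1+np.argmax(st[1:,4]);Q=P[l==i];print(c,'bed',len(Q),rect(Q),np.median(Q[:,2]))
    a=np.radians(12.3);ux=np.array([np.cos(a),np.sin(a)]);uy=np.array([-ux[1],ux[0]])
    X=(P[...,:2]-[.595,.175])@ux;Y=(P[...,:2]-[.595,.175])@uy
    h=near&(abs(Y)<.035)
    for b in np.arange(-.05,.056,.004):
        k=h&(abs(X-b)<.002)
        if k.any(): print(round(b*1000),np.round(np.median(z[k])*1000,1),end=' | ')
    print()
    j=(z>.041)&(abs(X)<.1)&(abs(Y)<.07);print('jaw Y',np.percentile(Y[j],[.5,99.5]),'X',np.percentile(X[j],[.5,99.5]))
    # slope of jaw face edges
    for lo,hi in((-.05,-.01),(.01,.05)):
        e=[]
        for b in np.arange(-.035,.036,.005):
            k=(abs(Y-b)<.003)&(X>lo)&(X<hi)&(z>.02)
            hi_=k&(z>.038);lo_=k&(z<.034)
            if hi_.any() and lo_.any(): e.append((b,(X[hi_].max()+X[lo_].min())/2 if lo<0 else (X[hi_].min()+X[lo_].max())/2))
        e=np.array(e);f=np.polyfit(e[:,0],e[:,1],1);print('edge',lo,np.degrees(f[0]),f[1],len(e))
E
```

```text
24.925 [ 0.5181 -0.2139  0.1339] [-0.9918  0.1274 -0.0031] [-22.4362  20.1617  -0.2781  69.3778  -0.0016 -15.1148] 0.013125487727126734 [ 1.0073  0.1078 -4.7012]
top bed 79 ((584.4920043945312, 205.2371063232422), (32.883602142333984, 29.733768463134766), 88.33080291748047) 0.02892111648295881
-50 43.6 | -46 43.5 | -42 43.5 | -38 43.0 | -34 43.2 | -30 44.0 | -26 43.5 | -22 28.7 | -18 28.9 | -14 29.4 | -10 30.1 | -6 28.3 | -2 27.9 | 2 28.8 | 6 28.5 | 10 29.9 | 14 28.3 | 18 29.9 | 22 29.5 | 26 30.1 | 30 29.1 | 34 29.5 | 38 31.3 | 42 43.6 | 46 43.4 | 50 42.6 | 54 43.3 | 
jaw Y [-0.0486  0.0516] X [-0.0686  0.0961]
edge -0.05 1.2273933427134591 -0.023749550314869847 15
edge 0.01 0.8383828658638132 0.039197276899288154 15
side bed 169 ((608.639892578125, 184.68617248535156), (52.69223403930664, 79.89747619628906), 11.298687934875488) 0.028805065740349578
-50 42.5 | -46 43.5 | -42 42.5 | -38 43.3 | -34 42.5 | -30 43.1 | -26 43.6 | -10 28.4 | -6 29.2 | -2 28.6 | 2 28.6 | 6 27.7 | 10 28.1 | 14 29.2 | 18 29.0 | 22 28.1 | 26 28.1 | 30 28.8 | 34 29.5 | 38 35.5 | 42 42.5 | 46 43.3 | 50 42.8 | 54 43.3 | 
jaw Y [-0.049  0.053] X [-0.0712  0.0941]
edge -0.05 -0.6121806105149245 -0.019372285459644954 4
edge 0.01 0.6068498347141058 0.03826787854022447 15
```

View pics/w16.png

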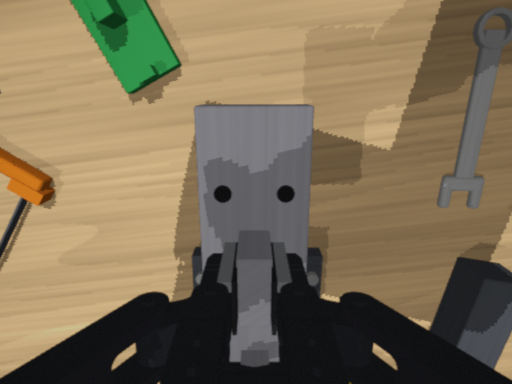

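Lifted level. The vice fit gives seat ≈ (0.602, 0.178), screw axis at about 11.3°, jaw gap 63 mm as expected. I'll turn 1.246 rad and carry over.

{"name": "play_rows", "arguments": {
  "motion": [
    [1, 0, 0, 0, 0.15],
    [1, 0, 0, 0, 0.16],
    [1, 0, 0, 0, 0.16],
    [1, 0, 0, 0, 0.16],
    [1, 0, 0, 0, 0.16],
    [1, 0, 0, 0, 0.16],
    [1, 0, 0, 0, 0.16],
    [1, 0, 0, 0, 0.136]
  ]
}}

```text
time_s: 25.98
tool_pos: [0.5164, -0.2133, 0.1307]
eef_rot: [[-0.191, 0.982, -0.002], [0.982, 0.191, 0.001], [0.001, -0.002, -1.0]]
ft_force: [-0.2, 0.8, -3.9]
gripper_width: 0.0128
```

{"name": "play_rows", "arguments": {
  "motion": [
    [1, 15, 7, 0, 0],
    [1, 30, 13, 0, 0],
    [1, 40, 17, 0, 0],
    [1, 40, 17, 0, 0],
    [1, 40, 17, 0, 0],
    [1, 40, 17, 0, 0],
    [1, 40, 17, 0, 0],
    [1, 35, 16, 0, 0]
  ]
}}

```text
time_s: 26.98
tool_pos: [0.5805, 0.0872, 0.1313]
eef_rot: [[-0.2, 0.98, -0.001], [0.98, 0.2, 0.0], [0.0, -0.001, -1.0]]
ft_force: [0.7, 0.2, -4.2]
gripper_width: 0.0128
```

{"name": "play_rows", "arguments": {
  "motion": [
    [1, 20, 8, 0, 0],
    [1, 8, 4, 0, 0],
    [1, 0, 0, 0, 0],
    [1, 0, 0, 0, 0],
    [1, 0, 0, 0, 0]
  ]
}}

```text
time_s: 27.6
tool_pos: [0.5872, 0.1137, 0.132]
eef_rot: [[-0.195, 0.981, 0.0], [0.981, 0.195, -0.0], [-0.0, 0.0, -1.0]]
ft_force: [0.1, 0.3, -4.4]
gripper_width: 0.0129
```

```bash
python3 look.py w17.png;python3 - <<'E'
from h import *
p,d=env.snapshot('side'); save('side17c.png',cv2.resize(p[130:260,160:320],None,fx=4.5,fy=4.5,interpolation=cv2.INTER_CUBIC))
E
```

```text
27.6 [0.5872 0.1137 0.132 ] [-0.1947  0.9809 -0.0001] [10.9584 24.8596  6.3751 71.5114 -0.0059 89.7295] 0.0128739588566375 [ 0.065   0.3495 -4.3582]
```

View pics/w17.png

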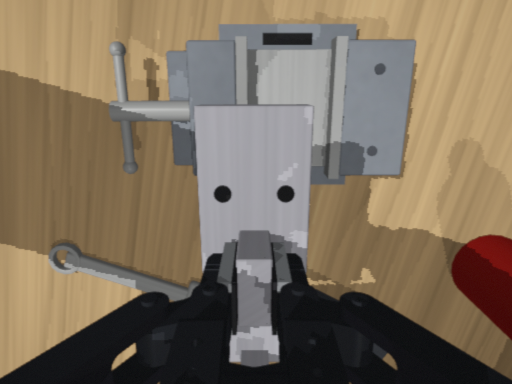

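View pics/side17c.png

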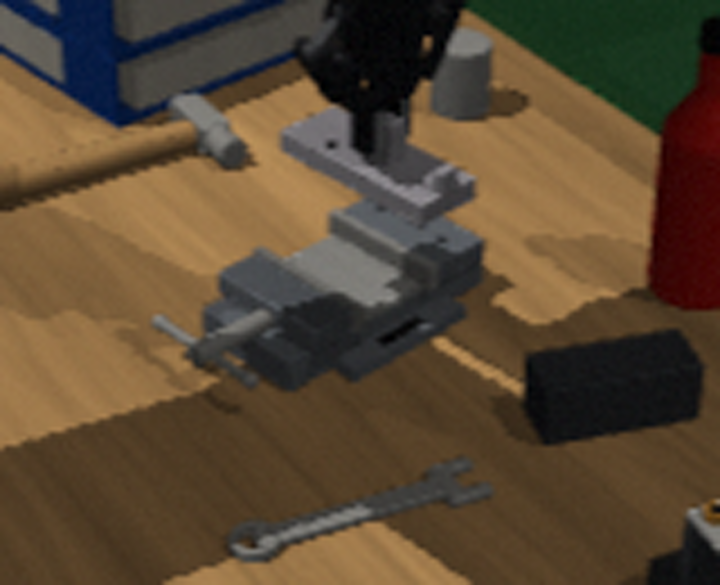

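```bash
cat > vfit.py <<'E'
from h import *
W=np.load('wrist.npz');P=W['P'];z=P[...,2]
a=np.radians(11.3);ux=np.array([np.cos(a),np.sin(a)]);uy=np.array([-ux[1],ux[0]]);c0=[.6022,.1783]
X=(P[...,:2]-c0)@ux;Y=(P[...,:2]-c0)@uy
v=(abs(X)<.1)&(abs(Y)<.06)
for lo,hi in((-.05,-.01),(.01,.05)):
    e=[]
    for b in np.arange(-.045,.05,.005):
        k=v&(abs(Y-b)<.0025)&(X>lo)&(X<hi)
        h=k&(z>.039)&(z<.048);l=k&(z<.034)&(z>.02)
        if h.sum()>3 and l.sum()>3: e.append((b,X[h].max() if lo<0 else X[h].min()))
    e=np.array(e)
    if len(e)>3: f=np.polyfit(e[:,0],e[:,1],1);print('edge',np.degrees(f[0]),f[1],e[:,1].round(4))
    else: print(e)
h=v&(abs(z-.0435)<.003)&(X>.03);Q=Y[h];print('right jaw Y',np.percentile(Q,[.3,99.7]),'X',X[h].max())
E
python3 vfit.py
```

```text
edge 0.337830561999961 -0.03360607487425984 [-0.0336 -0.0336 -0.0335 -0.0335 -0.0335 -0.0334 -0.0334 -0.0334 -0.0334]
edge -0.13871977397254057 0.030433413320697482 [0.0306 0.0305 0.0306 0.0305 0.0305 0.0303 0.0306 0.0305 0.0305 0.0304
 0.0303 0.0304 0.0303 0.0305 0.0305 0.0304 0.0303 0.0304 0.0303]
right jaw Y [-0.0507  0.0496] X 0.0883828708974466
```

{"name": "play_rows", "arguments": {
  "motion": [
    [1, 15, 6.4, 0, 0],
    [1, 15, 6.4, 0, 0],
    [1, 15, 6.4, 0, 0],
    [1, 15, 6.5, 0, 0],
    [1, 0, 0, 0, 0],
    [1, 0, 0, 30, 0],
    [1, 0, 0, 30, 0],
    [1, 0, 0, 20, 0]
  ]
}}

```text
time_s: 28.7
tool_pos: [0.6001, 0.178, 0.0505]
eef_rot: [[-0.196, 0.981, -0.001], [0.981, 0.196, -0.001], [-0.0, -0.001, -1.0]]
ft_force: [-0.4, 0.1, -4.3]
gripper_width: 0.0127
```

{"name": "play_rows", "arguments": {
  "motion": [
    [1, 0, 0, 10, 0],
    [1, 0, 0, 0, 0],
    [1, 0, 0, 0, 0]
  ]
}}

```text
time_s: 29.08
tool_pos: [0.6013, 0.1785, 0.0429]
eef_rot: [[-0.196, 0.981, 0.001], [0.981, 0.196, 0.0], [0.0, 0.001, -1.0]]
ft_force: [0.5, 0.4, -4.7]
gripper_width: 0.0131
```

```bash
python3 look.py w18.png;python3 - <<'E'
from h import *
p,d=env.snapshot('side'); save('side18c.png',cv2.resize(p[130:260,160:320],None,fx=4.5,fy=4.5,interpolation=cv2.INTER_CUBIC))
E
python3 vfit.py
```

```text
29.075 [0.6013 0.1785 0.0429] [-0.1957  0.9807  0.0001] [16.5393 30.8057  2.6009 61.7176 -0.0038 95.2542] 0.013054129969213063 [ 0.5281  0.4466 -4.7171]
edge -0.10161795416412589 -0.033079259403660216 [-0.033  -0.033  -0.0331 -0.0331 -0.0331 -0.0331 -0.0332]
edge -0.12036140343350307 0.030565063665785198 [0.0306 0.0307 0.0306 0.0305 0.0306 0.0305 0.0306 0.0306 0.0306 0.0304
 0.0305 0.0304 0.0305 0.0305 0.0305 0.0305]
right jaw Y [-0.0475  0.05  ] X 0.08872229755343829
```

View pics/w18.png

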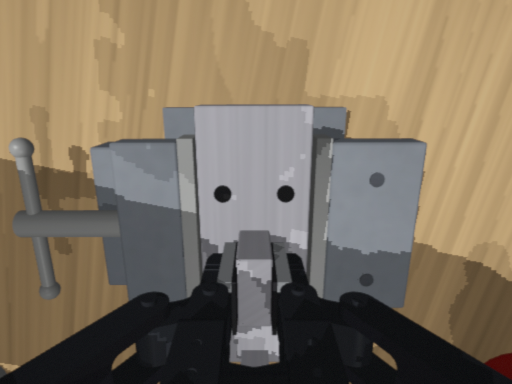

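View pics/side18c.png

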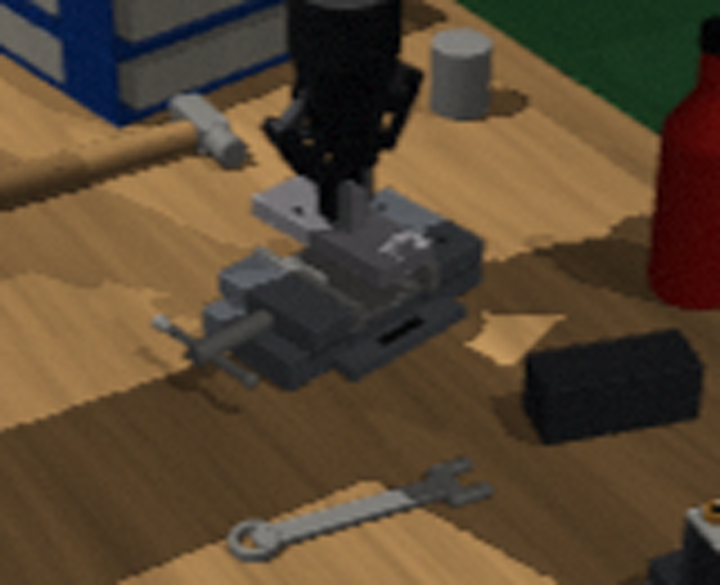

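The foot is centred between the jaw faces (foot columns 195–312, gaps about equal). I'll lower it.

{"name": "play_rows", "arguments": {
  "motion": [
    [1, 0, 0, 6, 0],
    [1, 0, 0, 6, 0],
    [1, 0, 0, 6, 0],
    [1, 0, 0, 5, 0],
    [1, 0, 0, 3, 0],
    [1, 0, 0, 0, 0],
    [1, 0, 0, 0, 0]
  ]
}}

```text
time_s: 30.05
tool_pos: [0.6008, 0.1785, 0.0161]
eef_rot: [[-0.196, 0.981, 0.0], [0.981, 0.196, 0.0], [0.0, 0.0, -1.0]]
ft_force: [-1.0, -0.7, -3.8]
gripper_width: 0.0129
```

{"name": "play_rows", "arguments": {
  "motion": [
    [1, 0, 0, 1, 0],
    [1, 0, 0, 1, 0],
    [1, 0, 0, 0, 0]
  ]
}}

```text
time_s: 30.42
tool_pos: [0.6008, 0.1784, 0.014]
eef_rot: [[-0.196, 0.981, 0.0], [0.981, 0.196, 0.0], [0.0, 0.0, -1.0]]
ft_force: [0.6, 0.9, -1.9]
gripper_width: 0.0131
```

Contact is starting, at about the predicted height. I'll go 1 mm more and then open.

{"name": "play_rows", "arguments": {
  "motion": [
    [1, 0, 0, 0.7, 0],
    [1, 0, 0, 0, 0],
    [1, 0, 0, 0, 0]
  ]
}}

```text
time_s: 30.8
tool_pos: [0.6009, 0.1785, 0.014]
eef_rot: [[-0.196, 0.981, 0.001], [0.981, 0.196, 0.0], [0.0, 0.001, -1.0]]
ft_force: [-3.5, -1.4, 7.7]
gripper_width: 0.0131
```

```bash
python3 look.py w19.png;python3 - <<'E'
from h import *
p,d=env.snapshot('side'); save('side19c.png',cv2.resize(p[130:260,160:320],None,fx=4.5,fy=4.5,interpolation=cv2.INTER_CUBIC))
W=np.load('wrist.npz');P=W['P'];m=P[120:230,205:300];print(np.median(m[...,2]),[np.median(m[i:i+10,:,2]) for i in range(0,110,20)])
E
```

```text
30.8 [0.6009 0.1785 0.014 ] [-0.1957  0.9807  0.0001] [16.5401 32.0063  0.1734 58.128   0.0001 95.2528] 0.013121355979716564 [-3.5423 -1.4356  7.7322]
0.044487258033477126 [np.float64(0.04447287558848098), np.float64(0.04442600261642582), np.float64(0.044462356011410104), np.float64(0.04448799558034258), np.float64(0.04450779458318785), np.float64(0.04449520689371399)]
```

View pics/side19c.png

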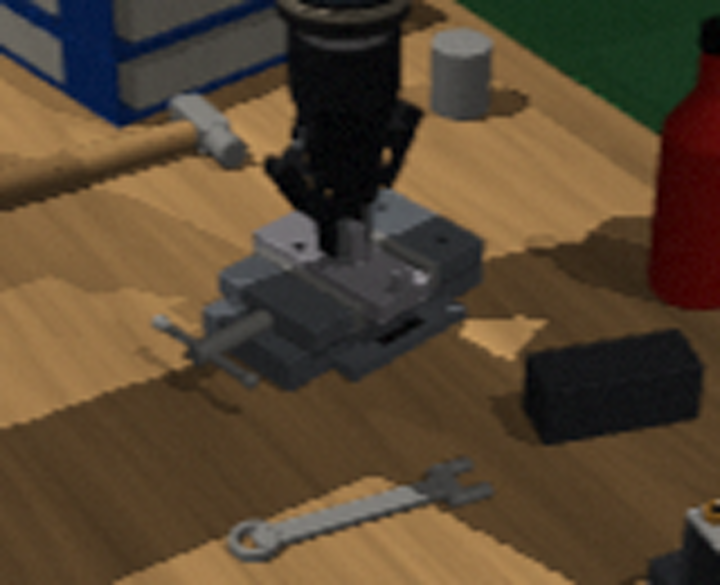

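Seated: the force changed by +12 N and the foot top reads 44.5 mm, which is 46 mm after the known -1.5 mm bias. I'll open and rise.

{"name": "play_rows", "arguments": {
  "motion": [
    [-1, 0, 0, 0, 0],
    [-1, 0, 0, 0, 0],
    [-1, 0, 0, 0, 0],
    [-1, 0, 0, 0, 0],
    [-1, 0, 0, -10, 0],
    [-1, 0, 0, -30, 0],
    [-1, 0, 0, -45, 0],
    [-1, 0, 0, -45, 0]
  ]
}}

```text
time_s: 31.9
tool_pos: [0.6006, 0.1783, 0.1453]
eef_rot: [[-0.196, 0.981, 0.0], [0.981, 0.196, 0.0], [0.0, 0.0, -1.0]]
ft_force: [0.6, -0.2, 0.1]
gripper_width: 0.0856
```

{"name": "play_rows", "arguments": {
  "motion": [
    [-1, 50, 0, 0, 0],
    [-1, 0, 0, 0, 0],
    [-1, 0, 0, 0, 0],
    [-1, 0, 0, 0, 0]
  ]
}}

```text
time_s: 32.4
tool_pos: [0.591, 0.2267, 0.1433]
eef_rot: [[-0.195, 0.981, -0.0], [0.981, 0.195, -0.0], [-0.0, -0.0, -1.0]]
ft_force: [-0.0, -0.0, 0.4]
gripper_width: 0.0859
```

```bash
python3 look.py w20.png; python3 vfit.py; python3 - <<'E'
from h import *
def go(P,n):
    z=P[...,2];a=np.radians(11.3);ux=np.array([np.cos(a),np.sin(a)]);uy=np.array([-ux[1],ux[0]]);c0=[.6007,.1776]
    X=(P[...,:2]-c0)@ux;Y=(P[...,:2]-c0)@uy
    m=(abs(X)<.03)&(abs(Y)<.03)&(abs(z-.0745)<.004)
    if m.sum()>8:
        r=rect(np.stack([X[m],Y[m]],1));print(n,'webtop',m.sum(),r,np.median(z[m]))
    m=(abs(X)<.029)&(abs(Y)<.085)&(abs(z-.0448)<.0025)
    if m.sum()>8: print(n,'foot Y',np.percentile(Y[m],[1,99]),'X',np.percentile(X[m],[1,99]),np.median(z[m]))
    if m.sum()>30:
        A=np.c_[X[m],Y[m],np.ones(m.sum())];f=np.linalg.lstsq(A,z[m],rcond=None)[0];print('tilt',f[:2])
go(np.load('wrist.npz')['P'],'wrist')
for c in('top','side'):
    K,R,t=cam(c);p,d=env.snapshot(c);go(cloud(K,R,t,d),c)
    if c=='top': save('top20.png',p)
    else: save('side20c.png',cv2.resize(p[130:260,160:320],None,fx=4.5,fy=4.5,interpolation=cv2.INTER_CUBIC))
E
```

```text
32.4 [0.591  0.2267 0.1433] [-0.1949  0.9808 -0.0001] [20.9881 29.0529 14.5297 75.4863 -0.0068 99.7475] 0.08586747580686939 [-0.045  -0.014   0.3884]
edge 0.09625927362258509 -0.010407899708359605 [-0.01   -0.01   -0.01   -0.0108 -0.0108 -0.0108 -0.0107 -0.0106 -0.0106
 -0.0106 -0.0105 -0.0104 -0.0104 -0.0104 -0.0103 -0.0103 -0.0102 -0.0102
 -0.0101]
edge -0.2095845385756055 0.010398516290829605 [0.01   0.0108 0.0108 0.0107 0.0106 0.0106 0.0105 0.0104 0.0104 0.0104
 0.0103 0.0102 0.0102 0.0101 0.0101 0.01   0.01   0.0107 0.0107]
right jaw Y [-0.0506  0.05  ] X 0.08866680265729626
wrist webtop 614 ((-0.6054811477661133, -0.5002002716064453), (13.448262214660645, 29.954875946044922), 0.28982940316200256) 0.07442391402859616
wrist foot Y [-0.0582  0.0682] X [-0.0248  0.0241] 0.04451692201517557
tilt [ 0.0007 -0.0002]
top webtop 40 ((0.40724849700927734, -4.551455497741699), (21.992876052856445, 13.738777160644531), 88.17221069335938) 0.07484573227498037
top foot Y [-0.0596  0.0082] X [-0.0239  0.0252] 0.044999254951596734
tilt [-0.0003  0.0048]
side webtop 32 ((-0.9698419570922852, 0.6638584136962891), (31.799997329711914, 17.418352127075195), 84.63260650634766) 0.074400492739077
side foot Y [-0.059   0.0703] X [-0.0279  0.0237] 0.04457674537712619
tilt [-0.0046  0.    ]
```

View pics/w20.png

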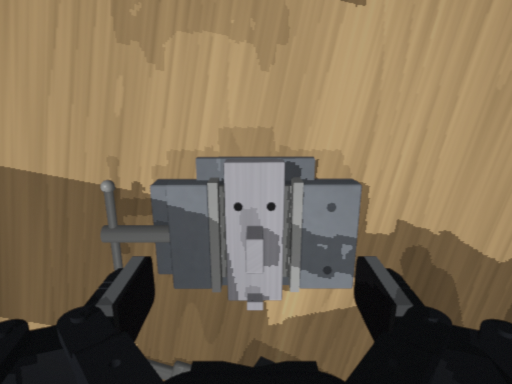

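View pics/side20c.png

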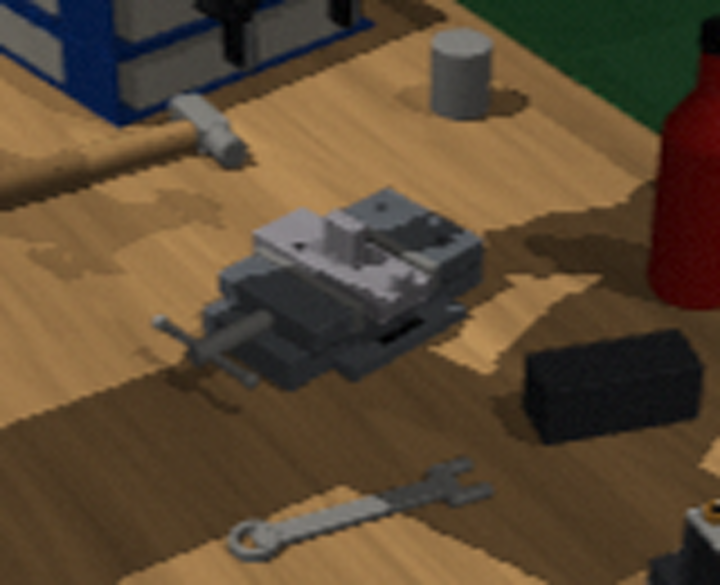

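The bracket lies flat between the jaws (web centre within 1 mm of the seat, tilt below 0.001 by the wrist view). Spanner, block and hammer look unmoved, and the arm is clear. I'll hand in.

```bash
python3 -c "
from station import env
print(env.hand_in())"
```

```text
the job is handed in; nothing more can be done
None
```

The bracket is now lying upright and flat on the vice bed, released, and the job was handed in after about 32 s of the 72 s allowed. No verdict was reported.

**What I did**
- I pulled the bracket by its nose. It stopped dead after about 4 mm, so the catch was holding it.
- I turned the knob anticlockwise until the torque jumped to 1.2 N m and the grip began to slip. I took that as the stop; the knob has no mark to confirm it by eye.
- I pulled the bracket fully clear (its centre about 96 mm ahead of the jig origin) and let go of it on the runway.
- I took it again by the web, turned it, and laid it in the vice.

**Last checks**
- **Position:** by the wrist view, the web centre is within 1 mm of the seat in both directions, and its length is within about 0.3° of the jaws.
- **Seating:** tilt is under 0.001 rad. The foot top reads 44.5 mm, which is 46 mm after the cameras' usual 1.5 mm low reading, as it should be when seated.
- **Bystanders:** the spanner, block and hammer look unmoved, though I compared them only by eye.

**What failed or disagreed**
- My first attempt to grip the nose shut on air above the foot. The real fingertips sit about 37 mm behind the reported TCP, and I corrected for that from then on.
- The carry to the vice stopped about 65 mm short, and I made up the difference before lowering.
- The top view put the web about 4.5 mm off along the jaws, but the arm or gripper seems to have blocked part of its view. The side and wrist views agree with each other to about 1 mm.
- My jaw-edge check failed in the last picture because it picked up the web. The jaw position therefore rests on the wrist views taken before the bracket was set down.

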